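# Refill change-over at the flip-cap canister rack

## Task

The blue canister in the rack has been refilled: press its flip cap fully shut, then flick the cap of the orange canister up until it stands upright, ready for its refill. After that lift the yellow refill pail by its handle off the stand and set it down upright in the middle of the black mat, without dropping it. Keep the canisters standing in the rack, leave the white one shut and do not disturb the tape roll, bag roll and cups.

Things in the scene. Friction and masses are not known exactly. Their poses are not given: they have to be found in the camera images.
- can_blue: flip-cap canister: grey plastic cylinder 50 mm diameter, 140 mm tall, 0.45 kg, a blue band and cap; stands loose in a 52 mm square well of the rack, upright, its foot 50 mm above the counter. Origin: centre of its underside. Its axes are parallel to the rack's (x away from the robot, y to the left along the row, z up). Just refilled; its cap stands open.
- can_orange: flip-cap canister: grey plastic cylinder 50 mm diameter, 140 mm tall, 0.45 kg, an orange band and cap; stands loose in a 52 mm square well of the rack, upright, its foot 50 mm above the counter. Origin: centre of its underside. Its axes are parallel to the rack's (x away from the robot, y to the left along the row, z up). Next to be refilled; its cap is shut at first.
- can_white: flip-cap canister: grey plastic cylinder 50 mm diameter, 140 mm tall, 0.45 kg, a white band and cap; stands loose in a 52 mm square well of the rack, upright, its foot 50 mm above the counter. Origin: centre of its underside. Its axes are parallel to the rack's (x away from the robot, y to the left along the row, z up). Not to be touched; its cap is shut.
- cap_blue (a joint): hinge of the blue flip cap, rad: 0 = fully shut, grows as it swings up and over towards the canister's -y side, upright at 1.57, stop at 1.75; it stays at any angle (light friction, 0.02 N m). The cap is a disc 54 mm diameter, 10 mm thick, lying on the canister's top when shut. Starts open, at 1.2 to 1.65.
- cap_orange (a joint): hinge of the orange flip cap, rad: 0 = fully shut, grows as it swings up and over towards the canister's -y side, upright at 1.57, stop at 1.75; it stays at any angle (light friction, 0.02 N m). The cap is a disc 54 mm diameter, 10 mm thick, lying on the canister's top when shut. Starts shut.
- cap_white (a joint): hinge of the white flip cap, rad: 0 = fully shut, grows as it swings up and over towards the canister's -y side, upright at 1.57, stop at 1.75; it stays at any angle (light friction, 0.02 N m). The cap is a disc 54 mm diameter, 10 mm thick, lying on the canister's top when shut. Starts and stays shut.
- lip_blue (a point): middle of the outer edge of the blue cap's thumb lip, half way up its 6 mm thickness, 71 mm from the hinge axis; moves with the cap. The lip lies across from the hinge (canister's +y side when shut), is 30 mm wide along x, its underside level with the canister's rim, and sticks out 17 mm past the canister's wall: lift it to open
- lip_orange (a point): middle of the outer edge of the orange cap's thumb lip, half way up its 6 mm thickness, 71 mm from the hinge axis; moves with the cap. The lip lies across from the hinge (canister's +y side when shut), is 30 mm wide along x, its underside level with the canister's rim, and sticks out 17 mm past the canister's wall: lift it to open
- hinge_blue (a point): point on the blue cap's hinge axis, which runs along the canister's x, 29 mm to the -y side of the canister's axis and 140 mm above its underside; axes as the canister's
- hinge_orange (a point): point on the orange cap's hinge axis, which runs along the canister's x, 29 mm to the -y side of the canister's axis and 140 mm above its underside; axes as the canister's
- rack: fixed rack: a wooden plinth 90 mm deep (x), 385 mm long (y), 50 mm high, on it a blue frame 76 mm deep, its walls up to 98 mm above the counter, with three wells in a row at y = -125, 0 and 125 mm (canisters in any order). Two posts 16 x 14 mm at x = 11, y = +-192 mm carry a red rail above the caps. Origin: centre of its underside; x away from the robot, y left
- rail (a point): middle of the red rail's lower front edge, 5 mm before the row's centre line, 278 mm above the counter, 88 mm above the canister tops. The rail is 398 mm long (y), 24 mm deep (back from here), 12 mm thick. An upright gripper has no room at the caps: lean the tool 35 to 45 degrees, fingers forward and down, tips about 14 mm before the centre line
- pail: loose yellow refill pail with a red lid, 94 mm diameter, 95 mm high, 0.35 to 0.7 kg, with a stiff black handle over it: a bar 14 x 14 mm square, 86 mm long along the pail's y, centre 145 mm above the underside, with 43 mm of free height between lid and bar and 66 mm between its uprights. Foot 90 mm diameter. Origin: centre of its underside. It starts on the stand
- pail_grip (a point): centre of the pail's handle bar; pinch it across the pail's x, from above
- stand: fixed round stand, 110 mm diameter, 60 mm high, wooden top. Origin: centre of its underside
- mat: fixed square black rubber mat, 140 x 140 mm, 4 mm thick, on the counter. Origin: centre of its underside
- tape: bystander: loose roll of clear parcel tape lying flat, 100 mm diameter, 48 mm high. Origin: centre of its underside
- bag_roll: bystander: roll of bags standing upright, white with a green label, 72 mm diameter, 170 mm high. Origin: centre of its underside
- cups: bystander: stack of paper cups, 76 mm diameter, 135 mm high. Origin: centre of its underside

How it is judged:
By the outcome, as a careful person would: the job done as asked, in the order asked, and still so for the second after the job is handed in, with the robot touching nothing.
It also fails if it takes over 61 s, if anything falls off the work surface, if the arm or the gripper's body presses on something with over 40 N, if the wrist force passes 120 N, or if a joint passes its speed limit or range.

## Robot

A 6-joint arm with a two-finger parallel gripper is mounted at the origin on the work surface. World frame = base frame: x ahead of the robot, y to its left, z up, the work surface at z = 0. Lengths are in m, angles in degrees, forces in N, time in s.
With the tool pointing down it reaches from about 0.25 to 0.725 m from the base axis. Payload 9.7 kg.
Tool frame: the origin (TCP) lies midway between the tips of the shut fingers; the grasp point (between the pads) lies 19 mm behind it (bot.hold_point_z is the distance from the TCP to the grasp point, in m); z points along the fingers, y is the line along which they close (so a half turn about z gives the same grasp; the last joint's range is limited). The gripper opens to 85 mm and grips with 20 to 120 N. Pads are 22 mm wide; open, the fingers measure 114 mm over their backs; the gripper's body (76 mm by 85 mm) begins 54 mm behind the grasp point. The pads swing forward as they close: fully open they stand 13 mm farther back than shut.
Start: joints at [68.755, 4.979, 10.078, 95.1, 0, 90], TCP at [0.199, 0.513, 0.231] pointing down, gripper open.
Joint ranges: [-179.16, 179.16], [-48.56, 103.87], [-65.8, 70.77], [-126.05, 130.52], [-82.76, 87.17], [-180, 180]. Speed limits (degrees/s): [127.2, 127.2, 147.25, 180, 180, 180].

## Interface

Orientations are given as [roll, pitch, yaw] about the fixed x, y, z axes, in that order (R = Rz(yaw) Ry(pitch) Rx(roll)).
In Python, from workcell import bot gives the robot as it stands.
- The arm moves only by the tool play_rows, never from a script. Its argument "steps" is a list that holds one entry, the list of rows, each a list of 4 numbers: the shift along the tool's x, y, z in m, then the turn about the tool's z in rad. In form: [[[tx, ty, tz, yaw], ...]]. A call has exactly 5 rows; each row shifts and turns the commanded pose from where the row before left it, along the tool's axes as they then stand; what a row does not reach is not made up. A row lasts 1/12 s, in which the tool goes at most 41.7 mm and 7.16 degrees, less where a joint would pass 70% of its speed; a pose out of reach is approached as far as the arm can. A call is refused whole if a number of a shift passes 0.0417 or a number of a turn 0.125, either way. A call with a gripper value outside its range is refused whole. "gripper" is the finger opening in m, from 0 to 0.0854, set as the call begins (left out, the last holds). The fingers move at their own pace and stop on an object; "squeeze" is the grip in N (left out, the last holds). Time passes only in rows, so rows that do not move let the fingers close, or fill a call up. It gives the time, the measured TCP pose, the force, the opening and the grip force at its end, in the units of the state.
- bot.get_obs(): the state, without advancing time (a new reading comes with each control period).
- bot.camera(name): name is "side" or "top"; returns a dict with "img" (400x640x3 uint8, blue, green, red), "vfov" (degrees; the focal length in pixels is half the picture's height over the tangent of half this angle, whatever the lens; pixels are square), "cx", "cy" (the principal point, pixels), "D" ([k1, k2, p1, p2, k3] as OpenCV has them; the pictures are not rectified), "xyz" and "attitude" of the camera in the world. Camera axes: x right, y down, z forward; pixel columns grow to the right and rows downward; lengths in m; the calibration is good to about 2 mm. A picture is of the moment at which its call begins. There is no depth.
- bot.job_done(): hands the job in; it is judged then, once.
The state is a dict: "time": time; "q": joint angles; "qd": joint speeds; "joint_efforts": joint torques, N m; "ee_pos": TCP position; "tcp_rot": TCP orientation; "wrist_force": force on the tool from outside, world axes, zero at the start; "torque": the same for the moment, N m; "opening": finger opening in m; "grasp_force": force on a finger pad.
Only numpy, scipy, OpenCV 4.12 (cv2) and the standard library are available. Lean on these libraries where they do the work, as an engineer would, in place of code of your own. Each camera call takes 0.05 s, during which the arm holds its last target. There are 200 camera calls.

## Working session

There is one attempt and no reset: what is moved stays moved. The work goes in short steps, Python scripts to look and compute and a tool call to move; the robot and the scene stay as the last step left them, time stands still between calls to the robot, and variables do not carry over. Pictures are saved under pics/ and viewed, at most 10 in all, crops included, and the job is handed in when it is done.

Besides the shell and the picture viewer there is one more tool, called as name(argument=value, ...), one argument or row to a line, values as JSON. play_rows: Moves the arm, as the interface text tells. Its arguments: {"type":"object","properties":{"steps":{"type":"array","items":{"type":"array","items":{"type":"array","items":{"type":"number"}}}},"gripper":{"type":"number"},"squeeze":{"type":"number"}},"required":["steps"]}

```bash
ls; mkdir -p pics; python3 - <<'E'
from workcell import bot
import cv2
for n in ("side","top"):
    c=bot.camera(n); cv2.imwrite(f"pics/{n}0.png",c["img"])
    print(n,{k:v for k,v in c.items() if k!="img"})
print(bot.get_obs(), bot.hold_point_z)
E
```

```text
pics
side {'vfov': 53.74612655446183, 'cx': 313.9825945923473, 'cy': 196.85100822853, 'D': array([-0.01479848,  0.        ,  0.        ,  0.        ,  0.        ]), 'xyz': array([ 0.49631856, -0.60207577,  0.82032382]), 'attitude': array([-133.79369884,    0.29062301,   -7.62759503])}
top {'vfov': 52.86254089626386, 'cx': 317.79499221685506, 'cy': 204.7208647269647, 'D': array([-0.01315409,  0.        ,  0.        ,  0.        ,  0.        ]), 'xyz': array([0.4481519 , 0.06138581, 1.26588264]), 'attitude': array([-173.66680694,    0.66489823,  -89.85053083])}
{'time': 0.1, 'q': array([ 6.87540506e+01,  5.01052649e+00,  1.00391671e+01,  9.51003849e+01,
       -7.57091791e-04,  9.00020089e+01]), 'qd': array([ 0.04489957,  0.00068408,  0.15910581,  0.07449423,  0.06489079,
       -0.02801805]), 'joint_efforts': array([ 4.96841676e-04, -5.21561337e+01,  4.65655267e+01,  1.60675828e-02,
        4.93019991e-05, -2.62252547e-05]), 'ee_pos': array([0.19923293, 0.51242347, 0.23063079]), 'tcp_rot': array([-1.79928256e+02,  7.59606642e-04,  1.58752043e+02]), 'wrist_force': array([ 0.50349538,  0.80184371, -0.19715579]), 'torque': array([-0.00936833,  0.03466933, -0.01197084]), 'grasp_force': 0.0, 'opening': 0.08538639951958699} 0.0187
```

View pics/side0.png

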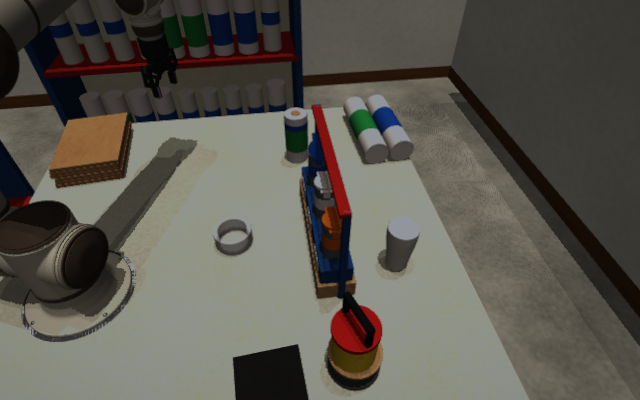

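View pics/top0.png

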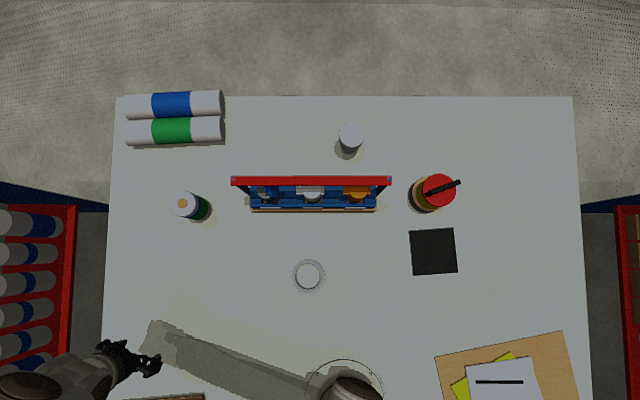

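The blue canister is on the left (top ~(265,192)), white is in the middle, and orange is on the right (355,192). The pail is at (438,190), the mat at (433,251) and the tape at (308,276) in the top view. I'll zoom in next.

```bash
cat > h.py <<'E'
import numpy as np,cv2
from scipy.spatial.transform import Rotation as R
from workcell import bot
class Cam:
    def __init__(s,n):
        c=bot.camera(n); s.img=c["img"]; f=200/np.tan(np.radians(c["vfov"]/2))
        s.K=np.array([[f,0,c["cx"]],[0,f,c["cy"]],[0,0,1.]]); s.D=c["D"]; s.p=c["xyz"]
        s.R=R.from_euler("xyz",c["attitude"],degrees=True).as_matrix()
    def proj(s,P):
        r=cv2.Rodrigues(s.R.T)[0]
        return cv2.projectPoints(np.array(P,float).reshape(-1,1,3),r,-s.R.T@s.p,s.K,s.D)[0][:,0]
    def at(s,uv,z):
        n=cv2.undistortPoints(np.array(uv,float).reshape(-1,1,2),s.K,s.D)[:,0]
        d=np.c_[n,np.ones(len(n))]@s.R.T
        return s.p+d*((z-s.p[2])/d[:,2])[:,None]
E
python3 - <<'E'
from h import *
t=Cam("top"); s=Cam("side")
cv2.imwrite("pics/t1.png",cv2.resize(t.img[160:290,225:475],None,fx=3.2,fy=3.2,interpolation=cv2.INTER_CUBIC))
cv2.imwrite("pics/s1.png",cv2.resize(s.img[95:400,225:425],None,fx=1.95,fy=1.95,interpolation=cv2.INTER_CUBIC)); 
print(t.at([[231,176],[391.5,176]],.290),t.at([[231,185],[391.5,185]],.290))
print(t.at([[410,230],[455,228],[457.5,272],[413,275]],.004))
hsv=cv2.cvtColor(t.img,cv2.COLOR_BGR2HSV)
red=((hsv[...,0]<6)|(hsv[...,0]>174))&(hsv[...,1]>180)&(hsv[...,2]>90)
for x0,x1 in((225,400),(405,470)):
    v,u=np.nonzero(red[160:220,x0:x1]);print(u.min()+x0,u.max()+x0,v.min()+160,v.max()+160,len(u))
    if x0>400:
        (c,r),=[cv2.minEnclosingCircle(np.c_[u+x0,v+160].astype(np.float32))]; print(c,r,t.at([c],.155),t.at([c],.095))
E
```

```text
[[ 0.62747479  0.28740305  0.29      ]
 [ 0.62765027 -0.10785245  0.29      ]] [[ 0.60500293  0.2868003   0.29      ]
 [ 0.60528689 -0.1074532   0.29      ]]
[[ 0.50900018 -0.21224207  0.004     ]
 [ 0.51547454 -0.3530262   0.004     ]
 [ 0.37944745 -0.35613751  0.004     ]
 [ 0.37000932 -0.2184586   0.004     ]]
231 390 176 185 1336
423 455 174 206 657
(438.7304992675781, 189.95034790039062) 16.81839942932129 [[ 0.61322473 -0.26188989  0.155     ]] [[ 0.62214049 -0.27935037  0.095     ]]
```

View pics/t1.png

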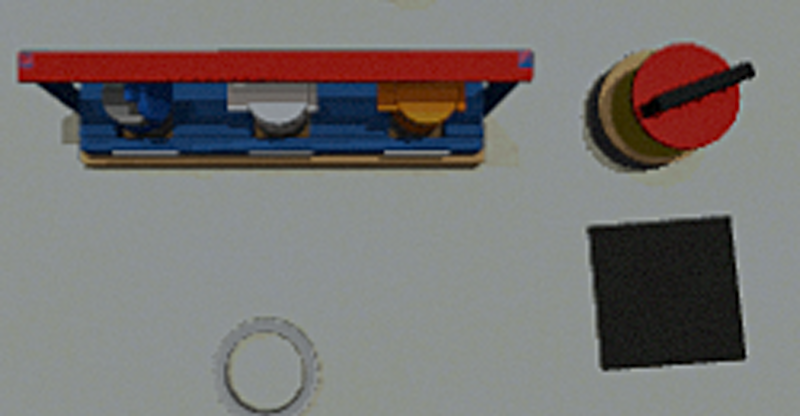

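View pics/s1.png

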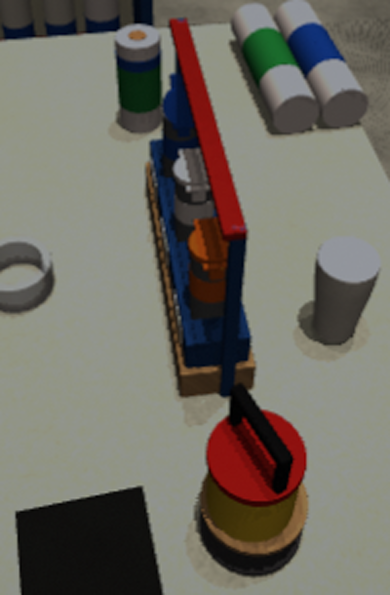

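The top crop shows the rail, the orange lip at the right canister's left side, the mat at crop (667,293) and the pail with its handle turned about 20°. The side crop confirms the blue cap stands open. I'll lift first and turn the fingers to a yaw of about 90°.

play_rows(
  steps=[
    [[0, 0, -0.04, 0.12], [0, 0, -0.04, 0.12], [0, 0, -0.04, 0.12], [0, 0, -0.04, 0.12], [0, 0, -0.03, 0.12]],
  ],
  gripper=0,
)

```text
time: 0.62
ee_pos: [0.199, 0.5119, 0.4244]
tcp_rot: [179.9, -0.1, 124.0]
wrist_force: [0.1, 0.1, 0.5]
opening: 0.0254
grasp_force: 0.0
```

play_rows(
  steps=[
    [[0, 0, 0, 0.12], [0, 0, 0, 0.12], [0, 0, 0, 0.12], [0, 0, 0, 0.12], [0, 0, 0, 0.12]],
  ],
)

```text
time: 1.03
ee_pos: [0.1994, 0.5127, 0.4211]
tcp_rot: [-180.0, 0.0, 89.7]
wrist_force: [-0.7, 0.4, 0.2]
opening: -0.0003
grasp_force: 0.0
```

play_rows(
  steps=[
    [[-0.035, 0.02, 0, 0], [-0.035, 0.02, 0, 0], [-0.035, 0.02, 0, 0], [-0.035, 0.02, 0, 0], [-0.035, 0.02, 0, 0]],
  ],
)

```text
time: 1.45
ee_pos: [0.2996, 0.3359, 0.4211]
tcp_rot: [180.0, 0.0, 90.0]
wrist_force: [1.6, 0.5, 0.7]
opening: -0.0002
grasp_force: 0.0
```

play_rows(
  steps=[
    [[-0.035, 0.02, 0, 0], [-0.035, 0.02, 0, 0], [-0.035, 0.02, 0, 0], [-0.035, 0.02, 0, 0], [-0.035, 0.02, 0, 0]],
  ],
)

```text
time: 1.87
ee_pos: [0.3997, 0.1607, 0.4214]
tcp_rot: [180.0, -0.0, 90.0]
wrist_force: [1.8, 0.9, 0.2]
opening: 0.0001
grasp_force: 0.0
```

```bash
cat > st.py <<'E'
from workcell import bot
import numpy as np
np.set_printoptions(precision=4,suppress=True)
def st():
    o=bot.get_obs(); print(*[(k,np.array(o[k])) for k in("time","q","ee_pos","tcp_rot","wrist_force","opening")])
if __name__=="__main__": st()
E
python3 st.py
cat > fit.py <<'E'
from h import *
from scipy.optimize import minimize
from itertools import product
def box(x0,x1,y0,y1,z0,z1): return np.array(list(product((x0,x1),(y0,y1),(z0,z1))))
def cyl(r,z0,z1): a=np.linspace(0,2*np.pi,60); return np.vstack([np.c_[r*np.cos(a),r*np.sin(a),0*a+z] for z in(z0,z1)])
def render(cam,P,S=8):
    h=cv2.convexHull(((cam.proj(P)+.5)*16).astype(np.float32)).astype(np.int32)
    m=np.zeros((400,640),np.uint8); return cv2.fillConvexPoly(m,h-8,255,cv2.LINE_AA,4)/255.
def fit(model,p0,data):
    def pl(p): c,s=np.cos(p[2]),np.sin(p[2]); return model@np.array([[c,s,0],[-s,c,0],[0,0,1]])+[p[0],p[1],0]
    def f(p): return sum(np.abs(render(c,pl(p))-m).sum() for c,m in data)
    sx=np.array([p0]+[np.add(p0,d) for d in((.01,0,0),(0,.01,0),(0,0,.05))])
    r=minimize(f,p0,method="Nelder-Mead",options=dict(initial_simplex=sx,xatol=1e-5)); return r.x,r.fun
def hull(m):
    n,l,stt,_=cv2.connectedComponentsWithStats(m.astype(np.uint8)); k=1+np.argmax(stt[1:,4])
    v,u=np.nonzero(l==k); o=np.zeros(m.shape); cv2.fillConvexPoly(o,cv2.convexHull(np.c_[u,v].astype(np.int32)),1.); return o
def masks(c,roi,kind):
    hsv=cv2.cvtColor(c.img,cv2.COLOR_BGR2HSV); x0,x1,y0,y1=roi
    m=((hsv[...,0]<8)|(hsv[...,0]>172))&(hsv[...,1]>170)&(hsv[...,2]>60) if kind=="red" else hsv[...,2]<60
    k=np.zeros(m.shape,bool); k[y0:y1,x0:x1]=1; return hull(m&k)
E
python3 - <<'E'
from fit import *
t=Cam("top"); s=Cam("side")
T=lambda roi,k:(t,masks(t,roi,k)); S=lambda roi,k:(s,masks(s,roi,k))
rail=box(-.005,.019,-.199,.199,.278,.290)
a=T((225,400,165,200),"red");b=S((305,360,95,225),"red")
for d in([a],[b],[a,b]): print("rack",fit(rail,[.61,.09,0],d), [m.sum() for _,m in d])
m=T((400,465,220,285),"dark"); print("mat",fit(box(-.07,.07,-.07,.07,0,.004),[.44,-.285,.05],[m]),m[1].sum())
a=T((405,470,165,215),"red");b=S((325,390,290,350),"red")
lid=cyl(.047,.151,.155)
for d in([a],[b],[a,b]): print("pail",fit(lid,[.613,-.262,0],d))
print(t.at([[426.6,193.75],[459.4,181.9]],.212))
E
```

```text
('time', array(1.8667)) ('q', array([ 21.9026,  -1.8274,  25.5757, 117.3798,  -0.0011, 111.8912])) ('ee_pos', array([0.3997, 0.1607, 0.4214])) ('tcp_rot', array([179.9779,  -0.0077,  90.0115])) ('wrist_force', array([1.8335, 0.9055, 0.1673])) ('opening', array(0.0001))
rack (array([ 6.08866853e-01,  8.88668309e-02, -4.39262225e-04]), np.float64(377.8823529411764)) [np.float64(1541.0)]
rack (array([0.61184252, 0.10127822, 0.00069653]), np.float64(269.3490196078431)) [np.float64(1296.0)]
rack (array([ 0.61150703,  0.09689019, -0.0027347 ]), np.float64(664.8980392156864)) [np.float64(1541.0), np.float64(1296.0)]
mat (array([ 0.44351098, -0.28263742,  0.07947889]), np.float64(121.21960784313725)) 2062.0
pail (array([ 0.61493441, -0.26251009,  0.04560439]), np.float64(89.19607843137254))
pail (array([ 0.61604937, -0.26123046,  0.02901848]), np.float64(247.3843137254902))
pail (array([ 0.61551018, -0.26138846,  0.03476294]), np.float64(342.6549019607843))
[[ 0.59459117 -0.2130308   0.212     ]
 [ 0.6263407  -0.30060759  0.212     ]]
```

```bash
python3 - <<'E'
from fit import *
t=Cam("top"); s=Cam("side"); t.img=cv2.imread("pics/top0.png"); s.img=cv2.imread("pics/side0.png")
rail=box(-.005,.019,-.199,.199,.278,.290)
a=(t,masks(t,(225,400,165,200),"red"));b=(s,masks(s,(305,360,95,225),"red"))
for d in([a],[b],[a,b]): print("rack",fit(rail,[.61,.09,0],d), [m.sum() for _,m in d])
E
```

```text
rack (array([ 6.08866853e-01,  8.88668309e-02, -4.39262225e-04]), np.float64(376.8823529411764)) [np.float64(1542.0)]
rack (array([0.61184252, 0.10127822, 0.00069653]), np.float64(273.3490196078431)) [np.float64(1292.0)]
rack (array([ 0.61150703,  0.09689019, -0.0027347 ]), np.float64(667.8980392156864)) [np.float64(1542.0), np.float64(1292.0)]
```

play_rows(
  steps=[
    [[0, 0.04, 0, 0], [0, 0.04, 0, 0], [0, 0.04, 0, 0], [0, 0.04, 0, 0], [0, 0.04, 0, 0]],
  ],
)

```text
time: 2.48
ee_pos: [0.5836, 0.165, 0.4213]
tcp_rot: [-179.9, 0.0, 90.1]
wrist_force: [0.9, 0.5, 1.0]
opening: 0.0
grasp_force: 0.0
```

play_rows(
  steps=[
    [[0, 0.04, 0, 0], [0, 0.04, 0, 0], [0, 0.04, 0, 0], [0, 0.04, 0, 0], [0, 0.04, 0, 0]],
  ],
)

```text
time: 2.9
ee_pos: [0.5984, 0.1225, 0.3952]
tcp_rot: [-174.1, 1.4, 90.2]
wrist_force: [0.4, -0.2, 0.7]
opening: 0.0002
grasp_force: 0.0
```

```bash
python3 st.py
```

```text
('time', array(2.9)) ('q', array([ 11.6469,  36.2522,  70.72  , 130.4782,  -0.1685, 101.5488])) ('ee_pos', array([0.5984, 0.1225, 0.3952])) ('tcp_rot', array([-174.1438,    1.3654,   90.1769])) ('wrist_force', array([ 0.3681, -0.2119,  0.7452])) ('opening', array(0.0002))
```

play_rows(
  steps=[
    [[0, -0.03, -0.02, 0], [0, -0.03, -0.02, 0], [0, -0.03, -0.02, 0], [0, -0.03, -0.02, 0], [0, -0.03, -0.02, 0]],
  ],
)

```text
time: 3.32
ee_pos: [0.4458, 0.1215, 0.4786]
tcp_rot: [-176.2, 0.9, 90.1]
wrist_force: [-0.3, 0.5, 0.1]
opening: 0.0001
grasp_force: 0.0
```

```bash
python3 st.py
```

```text
('time', array(3.3167)) ('q', array([ 15.1462,  13.2366,  49.7788, 130.4763,   0.1631, 105.1059])) ('ee_pos', array([0.4458, 0.1215, 0.4786])) ('tcp_rot', array([-176.1592,    0.8673,   90.0638])) ('wrist_force', array([-0.3458,  0.5079,  0.0772])) ('opening', array(0.0001))
```

play_rows(
  steps=[
    [[0, -0.01, -0.04, 0], [0, -0.01, -0.04, 0], [0, -0.01, -0.04, 0], [0, -0.01, -0.04, 0], [0, -0.01, -0.04, 0]],
  ],
)

```text
time: 3.73
ee_pos: [0.3839, 0.1175, 0.5426]
tcp_rot: [175.9, -1.4, 90.1]
wrist_force: [1.1, 0.4, -0.1]
opening: 0.0003
grasp_force: 0.0
```

```bash
python3 st.py
```

```text
('time', array(3.7333)) ('q', array([ 16.8986,   3.5978,  48.4329, 130.4734,   0.1785, 106.8694])) ('ee_pos', array([0.3839, 0.1175, 0.5426])) ('tcp_rot', array([175.8767,  -1.435 ,  90.0877])) ('wrist_force', array([ 1.1292,  0.4349, -0.0794])) ('opening', array(0.0003))
```

play_rows(
  steps=[
    [[0, -0.01, -0.04, 0], [0, -0.01, -0.04, 0], [0, -0.01, -0.04, 0], [0, -0.01, -0.04, 0], [0, -0.01, -0.04, 0]],
  ],
)

```text
time: 4.15
ee_pos: [0.3161, 0.1115, 0.5959]
tcp_rot: [168.0, -4.0, 90.5]
wrist_force: [-0.8, -0.5, 0.6]
opening: -0.0001
grasp_force: 0.0
```

```bash
python3 st.py
```

```text
('time', array(4.15)) ('q', array([ 19.5863,  -5.6438,  47.4802, 130.4765,  -0.1883, 109.5338])) ('ee_pos', array([0.3161, 0.1115, 0.5959])) ('tcp_rot', array([167.9986,  -4.0248,  90.4549])) ('wrist_force', array([-0.7767, -0.4646,  0.5788])) ('opening', array(-0.0001))
```

play_rows(
  steps=[
    [[-0.03, 0, -0.025, 0], [-0.03, 0, -0.025, 0], [-0.03, 0, -0.025, 0], [-0.03, 0, -0.025, 0], [-0.03, 0, -0.025, 0]],
  ],
)

```text
time: 4.57
ee_pos: [0.3035, -0.038, 0.6163]
tcp_rot: [162.6, -3.8, 90.4]
wrist_force: [1.6, -0.0, 0.2]
opening: -0.0002
grasp_force: 0.0
```

```bash
python3 st.py
```

```text
('time', array(4.5667)) ('q', array([-14.5421,  -9.6914,  46.7449, 130.4736,   7.9481,  76.7043])) ('ee_pos', array([ 0.3035, -0.038 ,  0.6163])) ('tcp_rot', array([162.6104,  -3.792 ,  90.4499])) ('wrist_force', array([ 1.6498, -0.0273,  0.2479])) ('opening', array(-0.0002))
```

play_rows(
  steps=[
    [[0, 0, -0.04, 0], [0, 0, -0.04, 0], [0, 0, -0.04, 0], [0, 0, -0.04, 0], [0, 0, -0.04, 0]],
  ],
)

```text
time: 4.98
ee_pos: [0.2702, -0.0241, 0.6674]
tcp_rot: [154.5, -1.8, 89.7]
wrist_force: [0.0, -0.1, 0.2]
opening: 0.0001
grasp_force: 0.0
```

```bash
python3 st.py
```

```text
('time', array(4.9833)) ('q', array([-12.0709, -12.968 ,  52.2542, 130.4765,   6.6442,  80.0791])) ('ee_pos', array([ 0.2702, -0.0241,  0.6674])) ('tcp_rot', array([154.4912,  -1.7987,  89.7163])) ('wrist_force', array([ 0.0028, -0.0942,  0.175 ])) ('opening', array(0.0001))
```

play_rows(
  steps=[
    [[0, 0, -0.04, 0], [0, 0, -0.04, 0], [0, 0, -0.04, 0], [0, 0, -0.04, 0], [0, 0, -0.04, 0]],
  ],
)

```text
time: 5.4
ee_pos: [0.2179, -0.0057, 0.7108]
tcp_rot: [146.5, -0.5, 88.9]
wrist_force: [0.5, 0.8, 0.1]
opening: 0.0
grasp_force: 0.0
```

```bash
python3 st.py
```

```text
('time', array(5.4)) ('q', array([ -4.227 , -17.7045,  56.2401, 130.4679,   2.0819,  87.6803])) ('ee_pos', array([ 0.2179, -0.0057,  0.7108])) ('tcp_rot', array([146.4688,  -0.4555,  88.856 ])) ('wrist_force', array([0.5088, 0.785 , 0.1296])) ('opening', array(0.))
```

play_rows(
  steps=[
    [[0, 0, -0.04, 0], [0, 0, -0.04, 0], [0, 0, -0.04, 0], [0, 0, -0.04, 0], [0, 0, -0.04, 0]],
  ],
)

```text
time: 5.82
ee_pos: [0.1742, 0.0054, 0.7925]
tcp_rot: [132.1, -2.2, 88.1]
wrist_force: [-13.1, 3.1, -7.0]
opening: -0.0003
grasp_force: 0.0
```

```bash
python3 st.py
```

```text
('time', array(5.8167)) ('q', array([ -7.4634, -17.3388,  70.782 , 130.455 ,   5.6264,  87.9196])) ('ee_pos', array([0.1742, 0.0054, 0.7925])) ('tcp_rot', array([132.123 ,  -2.2435,  88.1001])) ('wrist_force', array([-13.0512,   3.0731,  -6.957 ])) ('opening', array(-0.0003))
```

```bash
python3 - <<'E'
from fit import *
t=Cam("top"); s=Cam("side"); t.img=cv2.imread("pics/top0.png"); s.img=cv2.imread("pics/side0.png")
X,Y=.609,.0889
out=[]
for c,(x0,x1,y0,y1),k in((t,(225,400,165,220),4.5),(s,(295,365,95,300),2.9)):
    im=cv2.resize(c.img[y0:y1,x0:x1],None,fx=k,fy=k,interpolation=cv2.INTER_NEAREST)
    im=cv2.convertScaleAbs(im,alpha=1.6)
    def dr(P,col):
        q=((c.proj(np.array(P)+[X,Y,0])-[x0,y0]+.5)*k).astype(int); cv2.polylines(im,[q.reshape(-1,1,2)],True,col,1)
    for z in(.278,.290): dr([(-.005,-.199,z),(.019,-.199,z),(.019,.199,z),(-.005,.199,z)],(0,255,255))
    for z in(0,.05): dr([(-.045,-.1925,z),(.045,-.1925,z),(.045,.1925,z),(-.045,.1925,z)],(0,255,0))
    a=np.linspace(0,2*np.pi,40)
    for y in(-.125,0): dr(np.c_[.027*np.cos(a),y+.027*np.sin(a),0*a+.2],(255,0,255)); dr([(-.015,y+.042,.193),(.015,y+.042,.193),(.015,y+.025,.193),(-.015,y+.025,.193)],(255,255,255))
    th=1.4
    for th,col in((1.2,(255,255,255)),(1.65,(255,0,255))):
        dr([(x,.125-.029+.071*np.cos(th)-.003*np.sin(th),.19+.071*np.sin(th)+.003*np.cos(th)) for x in(-.015,.015)],col)
    out.append(im)
h=out[0].shape[0]; W=max(o.shape[1] for o in out)
can=np.zeros((600,800,3),np.uint8); can[:h,:out[0].shape[1]]=out[0]
b=cv2.rotate(out[1],cv2.ROTATE_90_COUNTERCLOCKWISE); print(h,b.shape)
can[h+5:h+5+b.shape[0],:b.shape[1]]=b
cv2.imwrite("pics/ov.png",can)
o=bot.get_obs(); print(R.from_euler("xyz",o["tcp_rot"],degrees=True).as_matrix().round(3),o["wrist_force"],o["q"][2])
E
```

```text
248 (203, 594, 3)
[[ 0.016  0.668  0.744]
 [ 0.999 -0.039  0.013]
 [ 0.038  0.743 -0.668]] [-0.32807061  1.22539249 -0.58462149] 70.76454444004304
```

View pics/ov.png

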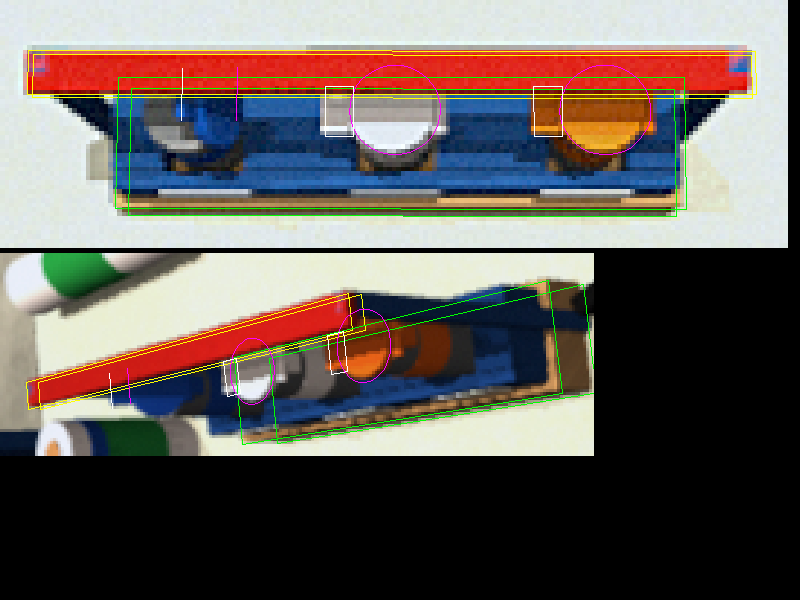

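The overlay in the top view puts the rack at about (0.6105, 0.089) with yaw 0, and the caps line up. The blue cap is open at about 1.2–1.4 rad. The lean is now 48°, forward. Next I'll approach the gap between white and blue.

play_rows(
  steps=[
    [[0.0087, -0.0088, 0.0324, 0], [0.0087, -0.0088, 0.0324, 0], [0.0087, -0.0088, 0.0324, 0], [0.0087, -0.0088, 0.0324, 0], [0.0087, -0.0088, 0.0324, 0]],
  ],
)

```text
time: 6.33
ee_pos: [0.1896, 0.0211, 0.7278]
tcp_rot: [134.3, -1.8, 90.3]
wrist_force: [-1.2, 0.8, 0.7]
opening: 0.0003
grasp_force: 0.0
```

play_rows(
  steps=[
    [[0.0087, -0.0088, 0.0324, 0], [0.0087, -0.0088, 0.0324, 0], [0.0087, -0.0088, 0.0324, 0], [0.0087, -0.0088, 0.0324, 0], [0.0087, -0.0088, 0.0324, 0]],
  ],
)

```text
time: 6.75
ee_pos: [0.2048, 0.0299, 0.586]
tcp_rot: [132.2, -2.8, 91.2]
wrist_force: [-0.1, 0.9, 0.9]
opening: -0.0001
grasp_force: 0.0
```

play_rows(
  steps=[
    [[0.0087, -0.0088, 0.0324, 0], [0.0087, -0.0088, 0.0324, 0], [0.0087, -0.0088, 0.0324, 0], [0.0087, -0.0088, 0.0324, 0], [0.0087, -0.0088, 0.0324, 0]],
  ],
)

```text
time: 7.17
ee_pos: [0.2187, -0.0007, 0.5049]
tcp_rot: [131.7, -5.1, 93.9]
wrist_force: [-0.3, -0.3, -0.5]
opening: -0.0002
grasp_force: 0.0
```

```bash
cat > go.py <<'E'
import sys; from h import *
import st; st.st()
o=bot.get_obs(); M=R.from_euler("xyz",o["tcp_rot"],degrees=True).as_matrix()
p=np.array(o["ee_pos"])
for a in sys.argv[1:]:
    q=np.array(eval(a)); d=M.T@(q-p); print(q,"tool d",d.round(4),"len",np.linalg.norm(d).round(4)); p=q
E
python3 go.py "[.6065,.150,.235]"
```

```text
('time', array(7.1667)) ('q', array([-76.466 , -48.5129,  -2.3571, 130.4467,  48.2019,  14.4944])) ('ee_pos', array([ 0.2187, -0.0007,  0.5049])) ('tcp_rot', array([131.7487,  -5.1262,  93.8923])) ('wrist_force', array([-0.348 , -0.2606, -0.4694])) ('opening', array(-0.0002))
[0.6065 0.15   0.235 ] tool d [0.0994 0.0556 0.4826] len 0.4959
```

```bash
python3 go.py "[.42,.06,.55]"
```

```text
('time', array(7.1667)) ('q', array([-76.466 , -48.5129,  -2.3571, 130.4467,  48.2019,  14.4944])) ('ee_pos', array([ 0.2187, -0.0007,  0.5049])) ('tcp_rot', array([131.7487,  -5.1262,  93.8923])) ('wrist_force', array([-0.348 , -0.2606, -0.4694])) ('opening', array(-0.0002))
[0.42 0.06 0.55] tool d [0.0508 0.1669 0.1258] len 0.215
```

play_rows(
  steps=[
    [[0.005, 0.0167, 0.0126, 0], [0.005, 0.0167, 0.0126, 0], [0.005, 0.0167, 0.0126, 0], [0.005, 0.0167, 0.0126, 0], [0.005, 0.0167, 0.0126, 0]],
  ],
)

```text
time: 7.58
ee_pos: [0.2672, -0.0118, 0.5451]
tcp_rot: [131.9, -6.3, 95.4]
wrist_force: [-1.1, -1.2, -0.7]
opening: -0.0002
grasp_force: 0.0
```

```bash
python3 go.py "[.42,.06,.55]"
```

```text
('time', array(7.5833)) ('q', array([-42.1433, -48.5442,   0.5685, 105.0785,  36.7401,  56.9207])) ('ee_pos', array([ 0.2672, -0.0118,  0.5451])) ('tcp_rot', array([131.9232,  -6.3092,  95.3589])) ('wrist_force', array([-1.1184, -1.2127, -0.6512])) ('opening', array(-0.0002))
[0.42 0.06 0.55] tool d [0.0574 0.1051 0.1192] len 0.1689
```

play_rows(
  steps=[
    [[0.005, 0.0167, 0.0126, 0], [0.005, 0.0167, 0.0126, 0], [0.005, 0.0167, 0.0126, 0], [0.005, 0.0167, 0.0126, 0], [0.005, 0.0167, 0.0126, 0]],
  ],
)

```text
time: 8.0
ee_pos: [0.3556, 0.0161, 0.5639]
tcp_rot: [132.3, -6.3, 95.6]
wrist_force: [-0.0, -1.5, -0.3]
opening: -0.0001
grasp_force: 0.0
```

```bash
python3 go.py "[.42,.06,.5]" "[.45,.147,.375]"
```

```text
('time', array(8.)) ('q', array([ -9.8125, -44.2517,   1.0121,  89.2635,  15.5636,  83.9749])) ('ee_pos', array([0.3556, 0.0161, 0.5639])) ('tcp_rot', array([132.319 ,  -6.3065,  95.6416])) ('wrist_force', array([-0.0035, -1.4721, -0.3007])) ('opening', array(-0.0001))
[0.42 0.06 0.5 ] tool d [ 0.0301 -0.0039  0.0961] len 0.1008
[0.45  0.147 0.375] tool d [ 0.0694 -0.0728  0.1182] len 0.1552
```

play_rows(
  steps=[
    [[0.0075, -0.001, 0.024, 0], [0.0075, -0.001, 0.024, 0], [0.0075, -0.001, 0.024, 0], [0.0075, -0.001, 0.024, 0], [0, 0, 0, 0]],
  ],
)

```text
time: 8.42
ee_pos: [0.421, 0.06, 0.494]
tcp_rot: [132.8, -6.3, 95.6]
wrist_force: [0.3, -0.2, -1.0]
opening: -0.0001
grasp_force: 0.0
```

play_rows(
  steps=[
    [[0.014, -0.0145, 0.0236, 0], [0.014, -0.0145, 0.0236, 0], [0.014, -0.0145, 0.0236, 0], [0.014, -0.0145, 0.0236, 0], [0.014, -0.0145, 0.0236, 0]],
  ],
)

```text
time: 8.83
ee_pos: [0.4492, 0.1461, 0.374]
tcp_rot: [132.4, -6.3, 95.5]
wrist_force: [1.0, -1.2, 0.8]
opening: 0.0
grasp_force: 0.0
```

```bash
python3 go.py "[.45,.147,.375]" "[.6065,.150,.235]"
```

```text
('time', array(8.8333)) ('q', array([ 23.4365, -48.0875, -26.7646,  64.0516,  -9.0007, 106.7837])) ('ee_pos', array([0.4492, 0.1461, 0.374 ])) ('tcp_rot', array([132.4   ,  -6.3432,  95.5073])) ('wrist_force', array([ 1.0154, -1.1968,  0.8057])) ('opening', array(0.))
[0.45  0.147 0.375] tool d [ 0.0009  0.0012 -0.    ] len 0.0015
[0.6065 0.15   0.235 ] tool d [-0.0274  0.0035  0.2082] len 0.21
```

play_rows(
  steps=[
    [[-0.004, 0.001, 0.03, 0], [-0.004, 0.001, 0.03, 0], [-0.004, 0.001, 0.03, 0], [-0.004, 0.001, 0.03, 0], [-0.003, 0.001, 0.025, 0]],
  ],
)

```text
time: 9.25
ee_pos: [0.561, 0.1469, 0.2774]
tcp_rot: [132.5, -6.3, 95.5]
wrist_force: [1.4, 0.5, 1.0]
opening: 0.0
grasp_force: 0.0
```

```bash
python3 go.py "[.6065,.150,.235]"; python3 - <<'E'
from h import *
t=Cam("top").img[130:240,225:400]; s=Cam("side").img[60:310,270:400]
a=cv2.resize(t,None,fx=4,fy=4,interpolation=cv2.INTER_CUBIC); b=cv2.resize(s,None,fx=2.2,fy=2.2,interpolation=cv2.INTER_CUBIC)
c=np.zeros((560,800,3),np.uint8); c[:440,:500]=a[:440,:500]; c[:550,510:510+b.shape[1]]=b
cv2.imwrite("pics/p1.png",cv2.convertScaleAbs(c,alpha=1.6))
E
```

```text
('time', array(9.25)) ('q', array([ 16.6389, -36.9818, -33.1943,  46.0835,  -3.9983, 102.169 ])) ('ee_pos', array([0.561 , 0.1469, 0.2774])) ('tcp_rot', array([132.4872,  -6.3183,  95.4848])) ('wrist_force', array([1.3677, 0.5043, 1.0052])) ('opening', array(0.))
[0.6065 0.15   0.235 ] tool d [-0.0059 -0.0002  0.062 ] len 0.0623
```

View pics/p1.png

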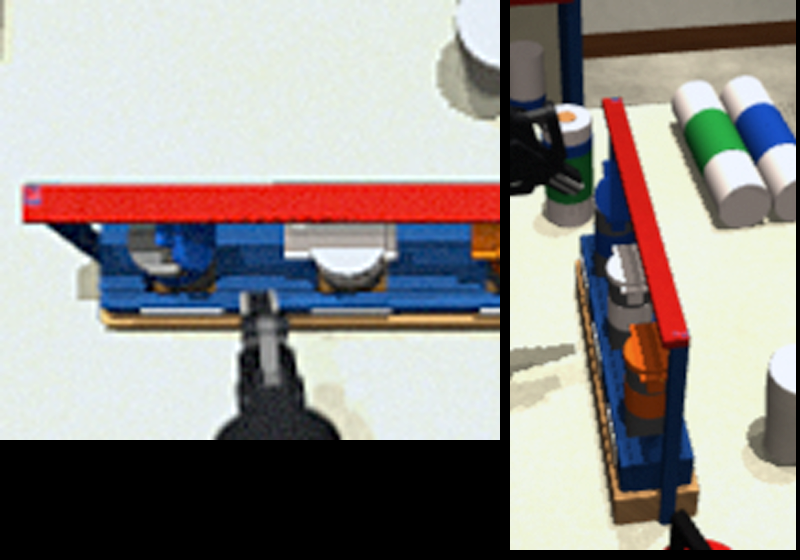

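The fingertip at crop (258,292) is centred in the gap between the white lip (285) and the blue cap (215).

play_rows(
  steps=[
    [[-0.001, 0, 0.0125, 0], [-0.001, 0, 0.0125, 0], [-0.001, 0, 0.0125, 0], [-0.001, 0, 0.0125, 0], [-0.001, 0, 0.0125, 0]],
  ],
)

```text
time: 9.77
ee_pos: [0.6065, 0.151, 0.2376]
tcp_rot: [132.4, -6.3, 95.5]
wrist_force: [0.0, 0.3, -0.3]
opening: 0.0001
grasp_force: 0.0
```

```bash
python3 go.py "[.6065,.189,.235]" "[.6065,.229,.235]" "[.6065,.229,.205]"
```

```text
('time', array(9.7667)) ('q', array([ 15.3993, -30.5216, -34.1292,  38.517 ,  -3.104 , 101.3629])) ('ee_pos', array([0.6065, 0.151 , 0.2376])) ('tcp_rot', array([132.3679,  -6.3454,  95.4613])) ('wrist_force', array([ 0.0267,  0.2783, -0.3194])) ('opening', array(0.0001))
[0.6065 0.189  0.235 ] tool d [ 0.0373 -0.0025  0.0073] len 0.0381
[0.6065 0.229  0.235 ] tool d [ 0.0396 -0.0007  0.0058] len 0.04
[0.6065 0.229  0.205 ] tool d [-0.0033 -0.022   0.0201] len 0.03
```

play_rows(
  steps=[
    [[0.0075, -0.0005, 0.0014, 0], [0.0075, -0.0005, 0.0014, 0], [0.0075, -0.0005, 0.0014, 0], [0.0075, -0.0005, 0.0014, 0], [0.0075, -0.0005, 0.0014, 0]],
  ],
)

```text
time: 10.18
ee_pos: [0.606, 0.1897, 0.2349]
tcp_rot: [132.4, -6.4, 95.4]
wrist_force: [0.5, -1.2, 0.3]
opening: 0.0001
grasp_force: 0.2
```

play_rows(
  steps=[
    [[0.008, 0, 0.0012, 0], [0.008, 0, 0.0012, 0], [0.008, 0, 0.0012, 0], [0.008, 0, 0.0012, 0], [0.008, 0, 0.0012, 0]],
  ],
)

```text
time: 10.6
ee_pos: [0.6069, 0.2298, 0.2342]
tcp_rot: [132.5, -6.3, 95.3]
wrist_force: [0.5, -1.1, 0.4]
opening: -0.0001
grasp_force: 0.1
```

play_rows(
  steps=[
    [[-0.0005, -0.0035, 0.003, 0], [-0.0005, -0.0035, 0.003, 0], [-0.0005, -0.0035, 0.003, 0], [-0.0005, -0.0035, 0.003, 0], [0, 0, 0, 0]],
  ],
)

```text
time: 11.02
ee_pos: [0.6059, 0.2282, 0.2135]
tcp_rot: [132.6, -6.3, 95.3]
wrist_force: [-1.2, -0.5, -0.5]
opening: -0.0
grasp_force: 0.0
```

```bash
python3 go.py "[.6065,.229,.205]"
```

```text
('time', array(11.0167)) ('q', array([ 25.2289, -25.8673, -33.6068,  35.4144, -10.4673, 108.1889])) ('ee_pos', array([0.6059, 0.2282, 0.2135])) ('tcp_rot', array([132.5833,  -6.2963,  95.2624])) ('wrist_force', array([-1.2402, -0.4806, -0.4763])) ('opening', array(-0.))
[0.6065 0.229  0.205 ] tool d [-0.0002 -0.0058  0.0063] len 0.0086
```

Press further down in small steps, watching the force.

play_rows(
  steps=[
    [[0, -0.0015, 0.0013, 0], [0, -0.0015, 0.0013, 0], [0, -0.0015, 0.0013, 0], [0, -0.0015, 0.0013, 0], [0, 0, 0, 0]],
  ],
)

```text
time: 11.43
ee_pos: [0.606, 0.2297, 0.2073]
tcp_rot: [132.5, -6.3, 95.3]
wrist_force: [0.3, 0.3, -0.1]
opening: 0.0003
grasp_force: 0.1
```

play_rows(
  steps=[
    [[0, -0.0007, 0.0006, 0], [0, -0.0007, 0.0006, 0], [0, -0.0007, 0.0006, 0], [0, 0, 0, 0], [0, 0, 0, 0]],
  ],
)

```text
time: 11.85
ee_pos: [0.606, 0.2301, 0.2052]
tcp_rot: [132.4, -6.4, 95.3]
wrist_force: [-0.1, 1.0, 1.4]
opening: -0.0002
grasp_force: 0.6
```

play_rows(
  steps=[
    [[0, -0.0007, 0.0006, 0], [0, -0.0007, 0.0006, 0], [0, -0.0007, 0.0006, 0], [0, 0, 0, 0], [0, 0, 0, 0]],
  ],
)

```text
time: 12.27
ee_pos: [0.6066, 0.2306, 0.2046]
tcp_rot: [132.3, -6.4, 95.3]
wrist_force: [-2.8, -0.3, 7.7]
opening: 0.0003
grasp_force: 3.7
```

play_rows(
  steps=[
    [[0, -0.0007, 0.0006, 0], [0, -0.0007, 0.0006, 0], [0, 0, 0, 0], [0, 0, 0, 0], [0, 0, 0, 0]],
  ],
)

```text
time: 12.68
ee_pos: [0.6071, 0.231, 0.2044]
tcp_rot: [132.1, -6.4, 95.3]
wrist_force: [-2.5, 0.0, 11.8]
opening: 0.0001
grasp_force: 5.6
```

The cap stops firm at 12 N, so blue is shut. I'll back out and go to orange.

play_rows(
  steps=[
    [[0, 0.002, -0.03, 0], [0, 0, -0.035, 0], [0, 0, -0.035, 0], [0, 0, -0.035, 0], [0, 0, -0.015, 0]],
  ],
)

```text
time: 13.1
ee_pos: [0.4963, 0.2086, 0.3066]
tcp_rot: [132.2, -6.4, 95.3]
wrist_force: [0.7, 0.5, 0.9]
opening: 0.0002
grasp_force: 0.0
```

```bash
python3 - <<'E'
from h import *
o=bot.get_obs(); M=R.from_euler("xyz",o["tcp_rot"],degrees=True).as_matrix(); print(M.round(3))
P0=np.array([.5965,.004,.160]); print((P0-.15*M[:,2]).round(4))
E
python3 go.py "[.488,-.013,.259]" "[.5965,.004,.16]" "[.5965,.004,.204]" "[.5965,-.013,.218]" "[.5965,-.025,.225]" "[.5965,-.054,.225]"
```

```text
[[-0.092  0.677  0.73 ]
 [ 0.989 -0.02   0.144]
 [ 0.112  0.736 -0.668]]
[ 0.487  -0.0176  0.2602]
('time', array(13.1)) ('q', array([ 30.1871, -41.2744, -31.8414,  52.9489, -14.0557, 111.6519])) ('ee_pos', array([0.4963, 0.2086, 0.3066])) ('tcp_rot', array([132.2356,  -6.4387,  95.3272])) ('wrist_force', array([0.7354, 0.4743, 0.8755])) ('opening', array(0.0002))
[ 0.488 -0.013  0.259] tool d [-0.2238 -0.0362 -0.0061] len 0.2268
[0.5965 0.004  0.16  ] tool d [-0.0043  0.0003  0.1478] len 0.1479
[0.5965 0.004  0.204 ] tool d [ 0.0049  0.0324 -0.0294] len 0.044
[ 0.5965 -0.013   0.218 ] tool d [-0.0152  0.0106 -0.0118] len 0.022
[ 0.5965 -0.025   0.225 ] tool d [-0.0111  0.0054 -0.0064] len 0.0139
[ 0.5965 -0.054   0.225 ] tool d [-0.0287  0.0006 -0.0042] len 0.029
```

play_rows(
  steps=[
    [[-0.0224, -0.0036, -0.0006, 0], [-0.0224, -0.0036, -0.0006, 0], [-0.0224, -0.0036, -0.0006, 0], [-0.0224, -0.0036, -0.0006, 0], [-0.0224, -0.0036, -0.0006, 0]],
  ],
)

```text
time: 13.52
ee_pos: [0.4961, 0.0979, 0.2786]
tcp_rot: [132.7, -6.3, 95.3]
wrist_force: [0.8, 0.7, 2.6]
opening: 0.0
grasp_force: 0.0
```

play_rows(
  steps=[
    [[-0.0224, -0.0036, -0.0006, 0], [-0.0224, -0.0036, -0.0006, 0], [-0.0224, -0.0036, -0.0006, 0], [-0.0224, -0.0036, -0.0006, 0], [-0.0224, -0.0036, -0.0006, 0]],
  ],
)

```text
time: 13.93
ee_pos: [0.4991, -0.013, 0.2574]
tcp_rot: [133.0, -6.3, 95.3]
wrist_force: [-0.3, -0.4, 0.4]
opening: 0.0003
grasp_force: 0.0
```

play_rows(
  steps=[
    [[0, 0, 0.02, 0], [0, 0, 0.02, 0], [0, 0, 0.02, 0], [0, 0, 0.02, 0], [0, 0, 0, 0]],
  ],
)

```text
time: 14.35
ee_pos: [0.5572, -0.0002, 0.199]
tcp_rot: [133.4, -6.4, 95.2]
wrist_force: [0.1, 0.3, -0.2]
opening: 0.0001
grasp_force: 0.0
```

```bash
python3 go.py "[.5965,.004,.16]" ; python3 - <<'E'
from h import *
t=Cam("top").img[150:250,280:400]; s=Cam("side").img[180:310,280:380]
a=cv2.resize(t,None,fx=4,fy=4,interpolation=cv2.INTER_CUBIC); b=cv2.resize(s,None,fx=3,fy=3,interpolation=cv2.INTER_CUBIC)
c=np.zeros((400,790,3),np.uint8); c[:400,:480]=a; c[:390,490:]=b
cv2.imwrite("pics/p2.png",cv2.convertScaleAbs(c,alpha=1.6))
E
```

```text
('time', array(14.35)) ('q', array([ -6.5963, -39.6132, -42.4004,  41.6389,  12.9297,  86.3705])) ('ee_pos', array([ 0.5572, -0.0002,  0.199 ])) ('tcp_rot', array([133.353 ,  -6.3789,  95.2366])) ('wrist_force', array([ 0.0817,  0.2658, -0.2303])) ('opening', array(0.0001))
[0.5965 0.004  0.16  ] tool d [-0.0037 -0.0011  0.0554] len 0.0556
```

View pics/p2.png

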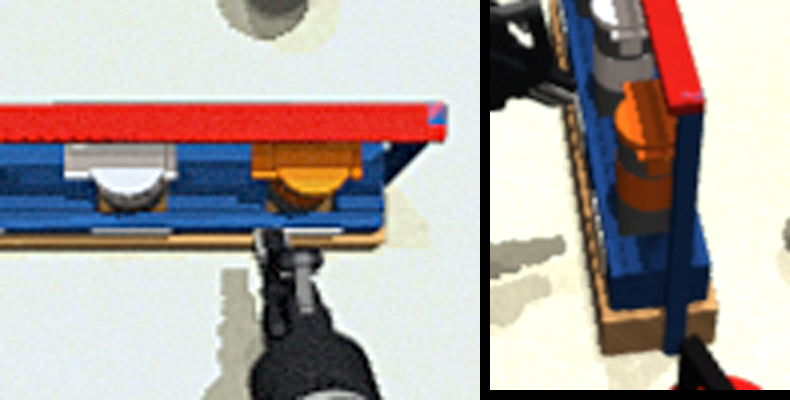

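The tip at crop (268,232) lines up with the orange lip (252–275). I'll enter under it, about 3 mm farther left.

play_rows(
  steps=[
    [[0.001, 0, 0.011, 0], [0, 0, 0.011, 0], [0, 0, 0.011, 0], [-0.001, -0.001, 0.011, 0], [-0.001, 0, 0.011, 0]],
  ],
)

```text
time: 14.87
ee_pos: [0.5964, 0.0063, 0.1667]
tcp_rot: [132.9, -6.3, 95.3]
wrist_force: [-0.7, -1.2, -0.1]
opening: 0.0002
grasp_force: 0.0
```

```bash
python3 go.py "[.5965,.006,.204]" "[.5965,-.013,.218]" "[.5965,-.025,.225]" "[.5965,-.054,.225]"
```

```text
('time', array(14.8667)) ('q', array([ -4.9933, -33.1136, -42.8776,  34.0048,  11.7851,  87.509 ])) ('ee_pos', array([0.5964, 0.0063, 0.1667])) ('tcp_rot', array([132.9442,  -6.3017,  95.2887])) ('wrist_force', array([-0.6886, -1.1868, -0.0925])) ('opening', array(0.0002))
[0.5965 0.006  0.204 ] tool d [ 0.0038  0.0273 -0.0253] len 0.0373
[ 0.5965 -0.013   0.218 ] tool d [-0.0173  0.0105 -0.0122] len 0.0236
[ 0.5965 -0.025   0.225 ] tool d [-0.0111  0.0053 -0.0064] len 0.0139
[ 0.5965 -0.054   0.225 ] tool d [-0.0287  0.0005 -0.0041] len 0.029
```

play_rows(
  steps=[
    [[0.0008, 0.0055, -0.005, 0], [0.0008, 0.0055, -0.005, 0], [0.0008, 0.0055, -0.005, 0], [0.0007, 0.0055, -0.005, 0], [0.0007, 0.0053, -0.005, 0]],
  ],
)

```text
time: 15.28
ee_pos: [0.5966, 0.006, 0.2052]
tcp_rot: [132.9, -6.3, 95.3]
wrist_force: [-0.2, 0.2, -0.4]
opening: -0.0
grasp_force: 0.3
```

play_rows(
  steps=[
    [[-0.0058, 0.0035, -0.004, 0], [-0.0058, 0.0035, -0.004, 0], [-0.0058, 0.0035, -0.004, 0], [-0.0055, 0.0027, -0.0032, 0], [-0.0055, 0.0027, -0.0032, 0]],
  ],
)

```text
time: 15.7
ee_pos: [0.5972, -0.0251, 0.2251]
tcp_rot: [132.9, -6.4, 95.4]
wrist_force: [-2.5, 6.8, 5.8]
opening: 0.0001
grasp_force: 4.4
```

```bash
python3 go.py "[.5965,-.025,.225]" "[.5965,-.054,.225]"; python3 - <<'E'
from h import *
t=Cam("top").img[150:250,280:400]; s=Cam("side").img[180:310,280:380]
a=cv2.resize(t,None,fx=4,fy=4,interpolation=cv2.INTER_CUBIC); b=cv2.resize(s,None,fx=3,fy=3,interpolation=cv2.INTER_CUBIC)
c=np.zeros((400,790,3),np.uint8); c[:400,:480]=a; c[:390,490:]=b
cv2.imwrite("pics/p3.png",cv2.convertScaleAbs(c,alpha=1.6))
E
```

```text
('time', array(15.7)) ('q', array([ -9.5747, -32.5409, -35.9691,  41.1027,  15.1753,  84.2215])) ('ee_pos', array([ 0.5972, -0.0251,  0.2251])) ('tcp_rot', array([132.9248,  -6.3656,  95.3685])) ('wrist_force', array([-2.4938,  6.8441,  5.7886])) ('opening', array(0.0001))
[ 0.5965 -0.025   0.225 ] tool d [ 0.0001 -0.0005 -0.0004] len 0.0007
[ 0.5965 -0.054   0.225 ] tool d [-0.0287  0.0005 -0.0042] len 0.029
```

View pics/p3.png

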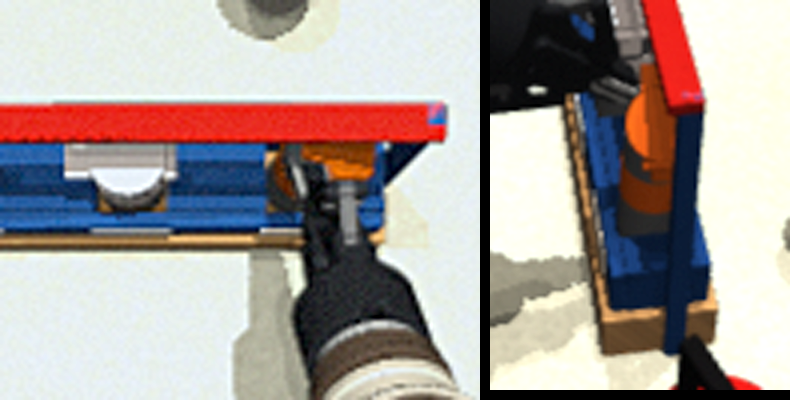

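The cap is up, probably at its stop given the 7 N reaction. I'll back off and look.

play_rows(
  steps=[
    [[0.01, 0, 0.001, 0], [0.01, 0, 0, 0], [0, 0, -0.03, 0], [0, 0, -0.035, 0], [0, 0, -0.035, 0]],
  ],
)

```text
time: 16.22
ee_pos: [0.5222, -0.0181, 0.2919]
tcp_rot: [133.2, -6.4, 95.3]
wrist_force: [1.4, -0.2, 1.1]
opening: -0.0001
grasp_force: 0.0
```

play_rows(
  steps=[
    [[0, 0, -0.03, 0], [0.02, 0, -0.02, 0], [0.03, 0, 0, 0], [0.03, 0, 0, 0], [0, 0, 0, 0]],
  ],
)

```text
time: 16.63
ee_pos: [0.4796, 0.0582, 0.3356]
tcp_rot: [133.1, -6.4, 95.7]
wrist_force: [-0.3, 0.5, -0.2]
opening: -0.0002
grasp_force: 0.0
```

```bash
python3 go.py; python3 - <<'E'
from h import *
T=Cam("top");S=Cam("side"); out=[]
for c,(x0,x1,y0,y1),k in((T,(250,400,155,220),5),(S,(300,370,140,260),3.3)):
    im=cv2.convertScaleAbs(cv2.resize(c.img[y0:y1,x0:x1],None,fx=k,fy=k,interpolation=cv2.INTER_CUBIC),alpha=1.6)
    for th,col in((1.57,(255,255,0)),(1.75,(0,255,0))):
        cs,sn=np.cos(th),np.sin(th); h=np.array([.6105,-.065,.19])
        f=lambda x,d,e:h+[x,d*cs-e*sn,d*sn+e*cs]
        a=np.linspace(0,2*np.pi,40)
        for e in(0,.01):
            q=((c.proj([f(.027*np.sin(b),.029+.027*np.cos(b),e) for b in a])-[x0,y0]+.5)*k).astype(int); cv2.polylines(im,[q.reshape(-1,1,2)],True,col,1)
        q=((c.proj([f(-.015,.071,0),f(.015,.071,0),f(.015,.071,.006),f(-.015,.071,.006)])-[x0,y0]+.5)*k).astype(int); cv2.polylines(im,[q.reshape(-1,1,2)],True,(255,255,255) if th<1.6 else (255,0,255),1)
    out.append(im)
im=np.zeros((600,800,3),np.uint8)
im[:325,:750]=out[0]; b=cv2.rotate(out[1],cv2.ROTATE_90_COUNTERCLOCKWISE); im[330:330+b.shape[0],:b.shape[1]]=b
cv2.imwrite("pics/p4.png",im)
E
```

```text
('time', array(16.6333)) ('q', array([  3.3784, -48.5471, -31.1768,  60.3995,   6.0104,  93.0898])) ('ee_pos', array([0.4796, 0.0582, 0.3356])) ('tcp_rot', array([133.0644,  -6.3585,  95.6649])) ('wrist_force', array([-0.2871,  0.5471, -0.1929])) ('opening', array(-0.0002))
```

View pics/p4.png

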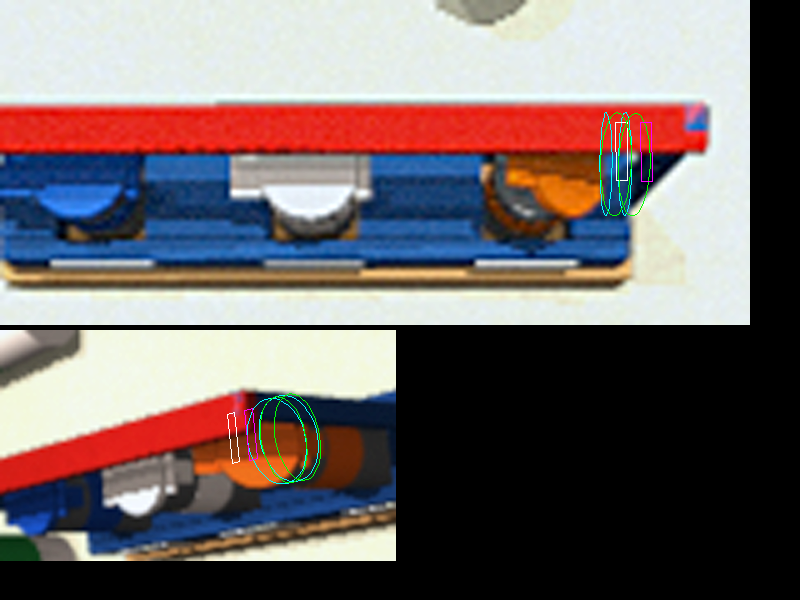

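The view shows the orange cap only about half open (lip near top crop (505,165)), while blue and white are shut. I'll estimate the angle numerically.

```bash
cat > ang.py <<'E'
from fit import *
def orange(c):
    h=cv2.cvtColor(c.img,cv2.COLOR_BGR2HSV); return (h[...,0]>8)&(h[...,0]<20)&(h[...,1]>150)&(h[...,2]>40)
def est(X=.6105,Y=-.065):
    a=np.linspace(0,2*np.pi,40); res={}
    for n,roi in(("top",(320,395,160,215)),("side",(310,375,190,270))):
        c=Cam(n); x0,x1,y0,y1=roi; m=orange(c)[y0:y1,x0:x1]; v,u=np.nonzero(m)
        print(n,"orange u",u.min()+x0,u.max()+x0,"v",v.min()+y0,v.max()+y0,len(u))
        rail=render(c,box(-.005,.019,-.199,.199,.278,.290)+[.6105,.089,0])>.5
        vis=~rail[y0:y1,x0:x1]; e=[]
        can=render(c,cyl(.025,.05,.19)+[X,Y+.029,0])[y0:y1,x0:x1]>.5
        for th in np.arange(0,1.76,.05):
            cs,sn=np.cos(th),np.sin(th); f=lambda x,d,q:np.array([X+x,Y+d*cs-q*sn,.19+d*sn+q*cs])
            P=render(c,[f(.027*np.sin(b),.029+.027*np.cos(b),q) for b in a for q in(0,.01)])
            L=render(c,[f(x,d,q) for x in(-.015,.015) for d in(.05,.071) for q in(0,.006)])
            p=(np.maximum(P,L)>.5)[y0:y1,x0:x1]; 
            e.append(((p!=m)&vis&~(can&~p)).sum())
        e=np.array(e); print(n,"best",(np.arange(0,1.76,.05)[np.argmin(e)]).round(2),e)
if __name__=="__main__": est()
E
python3 ang.py; python3 go.py "[.503,.006,.314]" "[.6175,.006,.212]" "[.6175,-.025,.212]" "[.6175,-.05,.212]"
```

```text
top orange u 320 373 v 186 211 261
top best 0.85 [167 162 161 161 150 149 145 137 130 129 120 115 113 108 101  89  89  87
  88  91  95  95  98  99 102 104 105 106 107 108 119 131 143 153 166 176]
side orange u 322 341 v 198 249 708
side best 0.65 [161 154 147 139 128 121 111 105 104  97  95  93  92  87  87  92  91  95
 100 103 106 119 129 149 159 177 197 217 232 246 261 280 294 312 329 340]
('time', array(16.8333)) ('q', array([  2.5762, -48.5373, -31.2053,  60.3975,   6.2872,  92.7551])) ('ee_pos', array([0.4802, 0.0528, 0.3352])) ('tcp_rot', array([133.0673,  -6.3043,  95.2918])) ('wrist_force', array([-0.6774, -0.2927,  0.3247])) ('opening', array(0.0002))
[0.503 0.006 0.314] tool d [-0.0508  0.0011  0.0242] len 0.0563
[0.6175 0.006  0.212 ] tool d [-0.0217  0.0046  0.1517] len 0.1533
[ 0.6175 -0.025   0.212 ] tool d [-0.0307  0.0005 -0.0044] len 0.031
[ 0.6175 -0.05    0.212 ] tool d [-0.0247  0.0004 -0.0036] len 0.025
```

play_rows(
  steps=[
    [[-0.025, 0.0005, 0.012, 0], [-0.026, 0.0005, 0.012, 0], [-0.003, 0.001, 0.026, 0], [-0.004, 0.001, 0.026, 0], [-0.004, 0.001, 0.026, 0]],
  ],
)

```text
time: 17.25
ee_pos: [0.5629, 0.0029, 0.2618]
tcp_rot: [133.0, -6.3, 95.0]
wrist_force: [-0.3, 0.5, -0.6]
opening: 0.0002
grasp_force: 0.0
```

play_rows(
  steps=[
    [[-0.004, 0.001, 0.024, 0], [-0.003, 0.0005, 0.024, 0], [-0.003, 0, 0.024, 0], [0, 0, 0, 0], [0, 0, 0, 0]],
  ],
)

```text
time: 17.67
ee_pos: [0.6157, 0.0044, 0.2114]
tcp_rot: [133.2, -6.3, 95.1]
wrist_force: [-0.0, -0.7, -0.1]
opening: -0.0001
grasp_force: 0.0
```

```bash
python3 go.py "[.6175,-.02,.212]" "[.6175,-.05,.212]"
```

```text
('time', array(17.6667)) ('q', array([ -4.9421, -30.1679, -36.0714,  38.1414,  11.6326,  87.6502])) ('ee_pos', array([0.6157, 0.0044, 0.2114])) ('tcp_rot', array([133.247 ,  -6.3495,  95.1009])) ('wrist_force', array([-0.022 , -0.6835, -0.0876])) ('opening', array(-0.0001))
[ 0.6175 -0.02    0.212 ] tool d [-0.0243  0.0022 -0.0026] len 0.0245
[ 0.6175 -0.05    0.212 ] tool d [-0.0297  0.0006 -0.0042] len 0.03
```

play_rows(
  steps=[
    [[-0.005, 0.0004, -0.0005, 0], [-0.005, 0.0004, -0.0005, 0], [-0.005, 0.0004, -0.0005, 0], [-0.005, 0.0004, -0.0005, 0], [-0.0045, 0.0004, -0.0005, 0]],
  ],
)

```text
time: 18.08
ee_pos: [0.6183, -0.0188, 0.2164]
tcp_rot: [132.8, -6.3, 95.3]
wrist_force: [-1.6, 6.3, 8.1]
opening: 0.0003
grasp_force: 4.1
```

play_rows(
  steps=[
    [[-0.003, 0, -0.0004, 0], [-0.003, 0, -0.0004, 0], [-0.003, 0, -0.0004, 0], [0, 0, 0, 0], [0, 0, 0, 0]],
  ],
)

```text
time: 18.5
ee_pos: [0.6176, -0.0279, 0.2135]
tcp_rot: [133.1, -6.3, 95.2]
wrist_force: [-0.3, 0.9, -0.0]
opening: 0.0001
grasp_force: 0.1
```

```bash
python3 ang.py
```

```text
top orange u 320 373 v 186 211 100
top best 1.45 [321 315 317 318 313 316 311 301 295 292 281 273 267 264 256 243 233 220
 208 194 177 164 151 138 126 115 102  93  79  68  79  91 101 109 120 128]
side orange u 323 341 v 204 250 603
side best 1.35 [166 161 164 168 173 178 178 183 188 189 193 193 194 192 195 194 191 193
 189 184 183 179 174 173 170 167 160 148 151 160 167 173 179 192 207 219]
```

play_rows(
  steps=[
    [[0, 0.004, -0.003, 0], [-0.004, 0.001, -0.001, 0], [-0.004, 0, -0.0005, 0], [0, 0, 0, 0], [0, 0, 0, 0]],
  ],
)

```text
time: 19.02
ee_pos: [0.6188, -0.0365, 0.2199]
tcp_rot: [133.0, -6.3, 95.2]
wrist_force: [0.1, 0.7, 0.0]
opening: 0.0
grasp_force: 0.1
```

```bash
python3 ang.py
```

```text
top orange u 320 359 v 188 211 67
top best 1.45 [289 283 286 287 282 285 282 273 267 266 257 249 247 245 243 231 225 214
 204 192 185 174 165 154 144 133 120 111  97  86  97 109 119 127 138 146]
side orange u 323 341 v 206 250 579
side best 1.4 [173 174 186 192 198 203 203 208 213 214 218 218 219 217 220 219 216 218
 214 209 208 204 197 196 192 188 181 167 162 164 167 167 171 183 190 201]
```

play_rows(
  steps=[
    [[-0.003, 0, -0.0005, 0], [-0.003, 0, -0.0005, 0], [0, 0, 0, 0], [0, 0, 0, 0], [0, 0, 0, 0]],
  ],
)

```text
time: 19.53
ee_pos: [0.6186, -0.0423, 0.2198]
tcp_rot: [133.0, -6.3, 95.3]
wrist_force: [0.4, 0.5, 0.1]
opening: -0.0001
grasp_force: 0.1
```

```bash
python3 ang.py
```

```text
top orange u 320 360 v 187 211 74
top best 1.45 [290 284 287 288 284 287 284 275 270 269 260 252 250 247 246 234 228 217
 207 195 188 177 168 157 147 136 123 114 100  89 100 112 122 130 141 149]
side orange u 323 341 v 208 250 548
side best 1.55 [196 203 215 221 226 231 231 236 241 242 246 246 247 245 248 247 244 246
 242 237 236 232 226 225 221 217 208 194 189 187 178 172 172 179 184 191]
```

play_rows(
  steps=[
    [[0.006, 0.001, 0, 0], [0.006, 0.001, -0.01, 0], [0, 0, -0.03, 0], [0, 0, -0.035, 0], [0.02, 0, -0.03, 0]],
  ],
)

```text
time: 20.05
ee_pos: [0.5398, -0.0263, 0.2971]
tcp_rot: [133.1, -6.3, 95.2]
wrist_force: [0.6, 0.8, 1.3]
opening: 0.0004
grasp_force: 0.0
```

play_rows(
  steps=[
    [[0.03, 0, -0.005, 0], [0.03, 0, 0, 0], [0.03, 0, 0, 0], [0, 0, 0, 0], [0, 0, 0, 0]],
  ],
)

```text
time: 20.47
ee_pos: [0.5287, 0.0652, 0.3107]
tcp_rot: [132.9, -6.3, 95.5]
wrist_force: [-0.3, 0.6, -0.7]
opening: 0.0
grasp_force: 0.0
```

```bash
python3 ang.py; python3 go.py
```

```text
top orange u 320 373 v 186 211 132
top best 1.4 [327 322 316 312 301 300 296 281 269 262 251 246 238 230 221 209 197 186
 177 161 154 143 132 121 111 100  87  79  73  75  90 104 116 128 141 151]
side orange u 322 341 v 205 249 606
side best 1.35 [147 142 143 149 155 160 160 165 170 171 175 175 176 174 177 176 173 175
 171 166 165 161 156 155 152 149 142 131 141 152 162 172 186 204 221 234]
('time', array(20.5667)) ('q', array([  3.9625, -42.585 , -31.8739,  53.6303,   5.2941,  93.6958])) ('ee_pos', array([0.5292, 0.063 , 0.3097])) ('tcp_rot', array([133.0154,  -6.3098,  95.3193])) ('wrist_force', array([0.585 , 0.1776, 0.3079])) ('opening', array(0.0001))
```

```bash
python3 - <<'E'
from ang import *
c=Cam("top"); m=orange(c); print([(u,int(m[160:205,u].sum())) for u in range(340,385) if m[160:205,u].any()])
s=Cam("side"); m2=orange(s); print([(v,np.nonzero(m2[v,310:375])[0].min()+310,int(m2[v,310:375].sum())) for v in range(200,232,2) if m2[v,310:375].any()])
X,Y=.6105,-.065
for th in(1.2,1.3,1.4,1.5,1.57,1.65,1.75):
    cs,sn=np.cos(th),np.sin(th); f=lambda x,d,q:[X+x,Y+d*cs-q*sn,.19+d*sn+q*cs]
    pts=[f(-.015,.071,0),f(-.015,.071,.006),f(-.015,.05,.01),f(-.027,.029,.0),f(-.027,.029,.01),f(-.02,.011,0),f(-.02,.011,.01)]
    print(th,"top",c.proj(pts).round(1).tolist(),"side",s.proj(pts).round(1)[:5].tolist())
im=np.zeros((600,800,3),np.uint8)
a=cv2.resize(c.img[170:215,330:390],None,fx=9,fy=9,interpolation=cv2.INTER_CUBIC); b=cv2.resize(s.img[185:260,310:360],None,fx=5,fy=5,interpolation=cv2.INTER_CUBIC)
im[:405,:540]=a; im[:375,545:795]=b; cv2.imwrite("pics/p5.png",cv2.convertScaleAbs(im,alpha=1.6))
E
```

```text
[(347, 5), (348, 4), (349, 4), (350, 2), (351, 3), (352, 1), (353, 1), (354, 2), (355, 2), (356, 2), (357, 3), (358, 2), (360, 2), (361, 1), (362, 2), (367, 6), (368, 11), (369, 12), (370, 12), (371, 12)]
[(206, np.int64(328), 8), (208, np.int64(329), 8), (210, np.int64(329), 8), (212, np.int64(329), 8), (214, np.int64(327), 11), (216, np.int64(325), 13), (218, np.int64(324), 15), (220, np.int64(324), 18), (222, np.int64(323), 18), (224, np.int64(323), 18), (226, np.int64(323), 18), (228, np.int64(325), 16), (230, np.int64(325), 16)]
1.2 top [[362.3, 190.9], [364.6, 190.8], [368.3, 191.8], [366.7, 197.6], [370.4, 197.4], [368.4, 195.8], [372.1, 195.6]] side [[327.0, 202.7], [327.4, 203.9], [328.2, 214.1], [322.1, 221.9], [322.8, 224.0]]
1.3 top [[365.1, 190.8], [367.4, 190.7], [370.3, 191.8], [367.8, 197.6], [371.6, 197.4], [368.8, 195.8], [372.6, 195.7]] side [[327.5, 204.3], [328.0, 205.7], [328.6, 215.7], [322.3, 222.5], [323.0, 225.1]]
1.4 top [[367.9, 190.7], [370.3, 190.7], [372.3, 191.8], [368.9, 197.5], [372.7, 197.5], [369.3, 195.8], [373.0, 195.7]] side [[328.1, 206.1], [32
[... 191 characters left out ...]
8.7, 208.3], [329.2, 210.3], [329.4, 219.5], [322.7, 224.2], [323.4, 227.6]]
1.57 top [[372.7, 190.7], [375.1, 190.7], [375.6, 191.8], [370.8, 197.5], [374.6, 197.5], [370.0, 195.8], [373.7, 195.8]] side [[329.1, 210.0], [329.6, 212.2], [329.6, 220.9], [322.8, 224.9], [323.6, 228.6]]
1.65 top [[375.0, 190.7], [377.3, 190.7], [377.1, 191.9], [371.7, 197.5], [375.4, 197.6], [370.3, 195.8], [374.0, 195.8]] side [[329.5, 212.2], [330.0, 214.5], [330.0, 222.7], [323.0, 225.8], [323.7, 229.7]]
1.75 top [[377.7, 190.7], [380.0, 190.8], [378.9, 192.0], [372.8, 197.5], [376.4, 197.6], [370.7, 195.8], [374.3, 195.9]] side [[330.1, 215.0], [330.6, 217.6], [330.3, 225.1], [323.2, 227.0], [323.9, 231.2]]
```

View pics/p5.png

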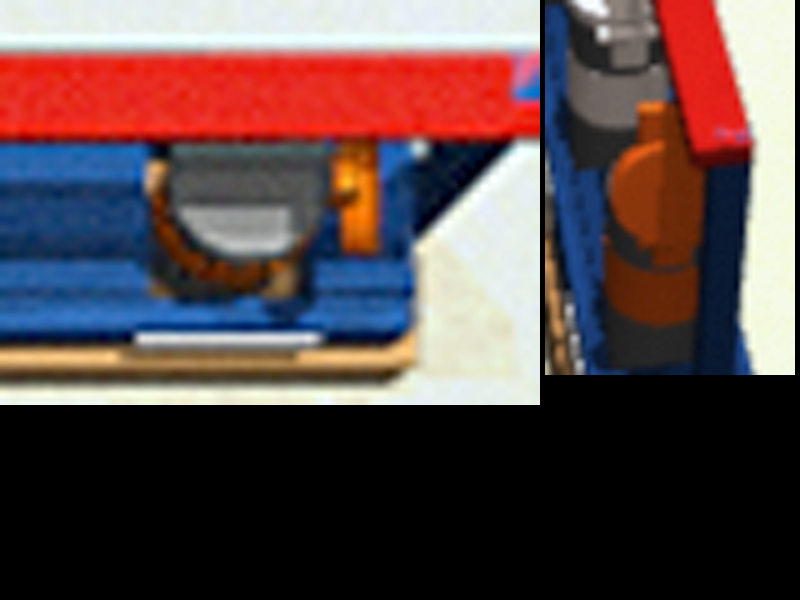

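The cap stands at about 1.38 rad: the orange strip is at top columns 367–371, and the lip top is at side row ~205. I'll push roughly 8 mm further.

```bash
python3 go.py "[.529,-.03,.303]" "[.6185,-.015,.222]" "[.6185,-.050,.222]"
```

```text
('time', array(20.6667)) ('q', array([  3.8533, -42.5414, -31.8827,  53.6126,   5.2901,  93.7043])) ('ee_pos', array([0.5295, 0.062 , 0.3093])) ('tcp_rot', array([133.0509,  -6.3141,  95.1975])) ('wrist_force', array([-0.3231, -0.1637, -0.0491])) ('opening', array(-0.0003))
[ 0.529 -0.03   0.303] tool d [-0.0917 -0.0032 -0.0091] len 0.0922
[ 0.6185 -0.015   0.222 ] tool d [-0.0021  0.0024  0.1216] len 0.1216
[ 0.6185 -0.05    0.222 ] tool d [-0.0346  0.0006 -0.0049] len 0.035
```

play_rows(
  steps=[
    [[-0.03, -0.001, -0.003, 0], [-0.03, -0.001, -0.003, 0], [-0.03, -0.001, -0.003, 0], [0, 0, 0.02, 0], [0, 0, 0.02, 0]],
  ],
)

```text
time: 21.08
ee_pos: [0.5584, -0.0265, 0.2769]
tcp_rot: [132.9, -6.3, 94.8]
wrist_force: [0.3, 1.1, 0.3]
opening: 0.0
grasp_force: 0.0
```

play_rows(
  steps=[
    [[-0.001, 0.0006, 0.02, 0], [-0.001, 0.0006, 0.02, 0], [0, 0.0006, 0.02, 0], [0, 0.0006, 0.02, 0], [0, 0, 0, 0]],
  ],
)

```text
time: 21.5
ee_pos: [0.6176, -0.0135, 0.2187]
tcp_rot: [133.4, -6.4, 95.1]
wrist_force: [-1.2, 0.2, -1.1]
opening: -0.0003
grasp_force: 0.0
```

```bash
python3 go.py "[.6185,-.050,.222]"
```

```text
('time', array(21.5)) ('q', array([ -7.4071, -29.3715, -34.6286,  39.3069,  13.4407,  85.8724])) ('ee_pos', array([ 0.6176, -0.0135,  0.2187])) ('tcp_rot', array([133.3742,  -6.396 ,  95.1278])) ('wrist_force', array([-1.1731,  0.2385, -1.1079])) ('opening', array(-0.0003))
[ 0.6185 -0.05    0.222 ] tool d [-0.0359  0.0037 -0.0067] len 0.0367
```

play_rows(
  steps=[
    [[-0.009, 0.001, -0.002, 0], [-0.009, 0.001, -0.002, 0], [-0.009, 0.001, -0.0015, 0], [-0.009, 0.0005, -0.001, 0], [0, 0, 0, 0]],
  ],
)

```text
time: 21.92
ee_pos: [0.6184, -0.0514, 0.2275]
tcp_rot: [133.0, -6.3, 95.1]
wrist_force: [-4.1, -1.2, 0.1]
opening: -0.0001
grasp_force: 0.0
```

play_rows(
  steps=[
    [[0.002, 0, 0, 0], [0.002, 0, -0.02, 0], [0, 0, -0.035, 0], [0, 0, -0.035, 0], [0.02, 0, -0.02, 0]],
  ],
)

```text
time: 22.33
ee_pos: [0.5358, -0.0426, 0.3066]
tcp_rot: [132.9, -6.2, 95.1]
wrist_force: [0.1, -0.7, 1.2]
opening: 0.0002
grasp_force: 0.0
```

play_rows(
  steps=[
    [[0.03, 0, -0.005, 0], [0.03, 0, 0, 0], [0.03, 0, 0, 0], [0, 0, 0, 0], [0, 0, 0, 0]],
  ],
)

```text
time: 22.75
ee_pos: [0.5248, 0.0497, 0.318]
tcp_rot: [132.9, -6.3, 95.5]
wrist_force: [-0.3, -0.2, 0.5]
opening: 0.0001
grasp_force: 0.0
```

```bash
python3 - <<'E'
from ang import *
c=Cam("top"); m=orange(c); print([(u,int(m[160:205,u].sum())) for u in range(340,385) if m[160:205,u].any()])
s=Cam("side"); m2=orange(s); print([(v,np.nonzero(m2[v,310:375])[0].min()+310,int(m2[v,310:375].sum())) for v in range(200,232,1) if m2[v,310:375].any()])
print([(v,np.nonzero(m[v,363:385])[0]+363) for v in range(186,200)])
E
python3 go.py
```

```text
[(347, 5), (348, 4), (349, 3), (350, 3), (351, 2), (352, 3), (353, 2), (354, 2), (355, 3), (356, 2), (357, 2), (358, 2), (360, 2), (361, 1), (362, 1), (367, 5), (368, 8), (369, 9), (370, 11), (371, 12), (372, 11), (373, 12), (374, 12), (375, 10), (376, 7), (377, 7), (378, 3)]
[(213, np.int64(330), 6), (214, np.int64(330), 8), (215, np.int64(330), 9), (216, np.int64(330), 8), (217, np.int64(330), 8), (218, np.int64(330), 9), (219, np.int64(329), 13), (220, np.int64(327), 15), (221, np.int64(326), 15), (222, np.int64(325), 16), (223, np.int64(325), 16), (224, np.int64(324), 17), (225, np.int64(323), 18), (226, np.int64(323), 18), (227, np.int64(324), 17), (228, np.int64(324), 17), (229, np.int64(324), 17), (230, np.int64(324), 17), (231, np.int64(325), 16)]
[(186, array([369, 370, 371, 372, 373, 374, 376, 377])), (187, array([368, 369, 370, 371, 372, 373, 374, 376, 377])), (188, array([367, 368, 369, 370, 371, 372, 373, 374, 375, 377, 378])), (189, array([367, 368, 369, 370, 371, 372, 373, 374, 375, 377, 378])), (190, array([367, 368, 369, 370, 371, 372, 373, 374, 375, 377, 378])), (191, array([367, 368, 369, 370, 371, 372, 373, 374, 375, 376, 377])), (192, array([367, 368, 369, 370, 371, 372, 373, 374, 375, 376, 377])), (193, array([368, 369, 370, 371, 372, 373, 374, 375, 376])), (194, array([368, 369, 370, 371, 373, 374, 375, 376])), (195, array([370, 371, 372, 373, 374, 375, 376])), (196, array([370, 371, 372, 373, 374, 375])), (197, array([371, 372, 373, 374, 375])), (198, array([], dtype=int64)), (199, array([], dtype=int64))]
('time', array(22.85)) ('q', array([  1.2478, -42.912 , -31.122 ,  54.9176,   7.2718,  91.8375])) ('ee_pos', array([0.5252, 0.0475, 0.3171])) ('tcp_rot', array([133.0204,  -6.3089,  95.31  ])) ('wrist_force', array([-0.1777, -0.9328, -0.3056])) ('opening', array(-0.0001))
```

Side lip row 213 and top column 378 put the orange cap at about 1.65 rad, which is upright. Next I have to bring the tool back upright for the pail, by pulling in against the shoulder limit.

play_rows(
  steps=[
    [[0.025, -0.01, -0.01, 0], [0.03, -0.014, -0.015, 0], [0.02, -0.014, -0.015, 0], [0.003, -0.014, -0.015, 0], [0.003, -0.014, -0.015, 0]],
  ],
)

```text
time: 23.27
ee_pos: [0.4494, 0.1291, 0.3371]
tcp_rot: [135.0, -5.9, 94.8]
wrist_force: [-0.1, -0.4, 0.4]
opening: 0.0001
grasp_force: 0.0
```

play_rows(
  steps=[
    [[0, -0.02, -0.018, 0], [0, -0.02, -0.018, 0], [0, -0.02, -0.018, 0], [0, -0.02, -0.018, 0], [0, -0.02, -0.018, 0]],
  ],
)

```text
time: 23.68
ee_pos: [0.3703, 0.1538, 0.3674]
tcp_rot: [139.4, -4.4, 93.2]
wrist_force: [1.0, 0.3, -0.8]
opening: -0.0002
grasp_force: 0.0
```

```bash
python3 go.py
```

```text
('time', array(23.6833)) ('q', array([ 34.2999, -48.4681, -22.6297,  78.0218, -16.6415, 116.9349])) ('ee_pos', array([0.3703, 0.1538, 0.3674])) ('tcp_rot', array([139.3838,  -4.3612,  93.2437])) ('wrist_force', array([ 0.9874,  0.3052, -0.8212])) ('opening', array(-0.0002))
```

play_rows(
  steps=[
    [[-0.02, -0.02, -0.018, 0], [-0.02, -0.02, -0.018, 0], [-0.02, -0.02, -0.018, 0], [-0.02, -0.02, -0.018, 0], [-0.02, -0.02, -0.018, 0]],
  ],
)

```text
time: 24.1
ee_pos: [0.287, 0.1041, 0.4213]
tcp_rot: [144.4, -1.6, 91.1]
wrist_force: [-0.4, 0.1, 0.6]
opening: 0.0001
grasp_force: 0.0
```

```bash
python3 go.py "[.33,.05,.25]"
```

```text
('time', array(24.1)) ('q', array([ 38.001 , -48.4643, -11.8345,  96.0902, -19.3977, 122.0834])) ('ee_pos', array([0.287 , 0.1041, 0.4213])) ('tcp_rot', array([144.3602,  -1.5777,  91.0818])) ('wrist_force', array([-0.3699,  0.0703,  0.5675])) ('opening', array(0.0001))
[0.33 0.05 0.25] tool d [-0.0596 -0.0648  0.1624] len 0.1847
```

```bash
python3 go.py "[.25,.06,.36]" "[.2,.04,.3]"
```

```text
('time', array(24.1)) ('q', array([ 38.001 , -48.4643, -11.8345,  96.0902, -19.3977, 122.0834])) ('ee_pos', array([0.287 , 0.1041, 0.4213])) ('tcp_rot', array([144.3602,  -1.5777,  91.0818])) ('wrist_force', array([-0.3699,  0.0703,  0.5675])) ('opening', array(0.0001))
[0.25 0.06 0.36] tool d [-0.0451 -0.0657  0.0268] len 0.0841
[0.2  0.04 0.3 ] tool d [-0.0207 -0.0756  0.019 ] len 0.0806
```

play_rows(
  steps=[
    [[-0.009, -0.013, 0.0054, 0], [-0.009, -0.013, 0.0054, 0], [-0.009, -0.013, 0.0054, 0], [-0.009, -0.013, 0.0054, 0], [-0.009, -0.013, 0.0054, 0]],
  ],
)

```text
time: 24.52
ee_pos: [0.2706, 0.0995, 0.3938]
tcp_rot: [147.1, 0.5, 89.8]
wrist_force: [-0.5, -0.1, -0.6]
opening: -0.0003
grasp_force: 0.0
```

play_rows(
  steps=[
    [[-0.009, -0.013, 0.0054, 0], [-0.009, -0.013, 0.0054, 0], [-0.009, -0.013, 0.0054, 0], [-0.009, -0.013, 0.0054, 0], [-0.009, -0.013, 0.0054, 0]],
  ],
)

```text
time: 24.93
ee_pos: [0.2441, 0.096, 0.37]
tcp_rot: [149.2, 2.7, 88.5]
wrist_force: [0.1, -1.1, 0.0]
opening: 0.0001
grasp_force: 0.0
```

```bash
python3 go.py
```

```text
('time', array(24.9333)) ('q', array([ 48.4828, -48.5025, -15.5569, 103.7474, -24.6972, 135.0081])) ('ee_pos', array([0.2441, 0.096 , 0.37  ])) ('tcp_rot', array([149.1965,   2.6605,  88.5008])) ('wrist_force', array([ 0.1283, -1.0546,  0.0006])) ('opening', array(0.0001))
```

```bash
python3 go.py "[.34,.06,.35]" "[.34,.0,.33]" "[.24,0,.3]" "[.14,0,.3]"
```

```text
('time', array(24.9333)) ('q', array([ 48.4828, -48.5025, -15.5569, 103.7474, -24.6972, 135.0081])) ('ee_pos', array([0.2441, 0.096 , 0.37  ])) ('tcp_rot', array([149.1965,   2.6605,  88.5008])) ('wrist_force', array([ 0.1283, -1.0546,  0.0006])) ('opening', array(0.0001))
[0.34 0.06 0.35] tool d [-0.0326  0.0722  0.0681] len 0.1044
[0.34 0.   0.33] tool d [-0.059  -0.0103  0.0204] len 0.0632
[0.24 0.   0.3 ] tool d [-0.0012 -0.1013 -0.0253] len 0.1044
[0.14 0.   0.3 ] tool d [-0.0026 -0.0859 -0.0511] len 0.1
```

play_rows(
  steps=[
    [[-0.011, 0.024, 0.023, 0], [-0.011, 0.024, 0.023, 0], [-0.011, 0.024, 0.023, 0], [-0.03, -0.005, 0.01, 0], [-0.03, -0.005, 0.01, 0]],
  ],
)

```text
time: 25.35
ee_pos: [0.3297, 0.021, 0.3426]
tcp_rot: [150.5, 2.8, 88.4]
wrist_force: [-0.2, -0.2, -0.0]
opening: -0.0001
grasp_force: 0.0
```

play_rows(
  steps=[
    [[0, -0.025, -0.007, 0], [0, -0.025, -0.007, 0], [0, -0.025, -0.007, 0], [0, -0.025, -0.007, 0], [0, -0.025, -0.01, 0]],
  ],
)

```text
time: 25.77
ee_pos: [0.2467, 0.0551, 0.3576]
tcp_rot: [154.4, 4.5, 87.3]
wrist_force: [0.2, 1.0, -0.5]
opening: 0.0
grasp_force: 0.0
```

```bash
python3 go.py "[.2,0,.3]"
```

```text
('time', array(25.7667)) ('q', array([ 33.0921, -48.4916, -15.6396, 103.8608, -18.0987, 121.7212])) ('ee_pos', array([0.2467, 0.0551, 0.3576])) ('tcp_rot', array([154.3673,   4.5174,  87.2907])) ('wrist_force', array([ 0.1774,  1.0381, -0.5333])) ('opening', array(0.))
[0.2 0.  0.3] tool d [-0.0525 -0.0665  0.0368] len 0.0924
```

play_rows(
  steps=[
    [[-0.02, 0.026, 0.012, 0], [-0.02, 0.026, 0.012, 0], [-0.02, 0.026, 0.012, 0], [-0.03, 0, 0, 0], [-0.02, 0, 0, 0]],
  ],
)

```text
time: 26.18
ee_pos: [0.3078, -0.0343, 0.3644]
tcp_rot: [154.7, 4.4, 87.6]
wrist_force: [0.3, 1.0, -1.0]
opening: 0.0002
grasp_force: 0.0
```

play_rows(
  steps=[
    [[0, -0.026, -0.004, 0], [0, -0.026, -0.004, 0], [0, -0.026, -0.004, 0], [0, -0.026, -0.004, 0], [0, -0.026, -0.004, 0]],
  ],
)

```text
time: 26.6
ee_pos: [0.2338, -0.029, 0.3741]
tcp_rot: [159.2, 4.4, 87.4]
wrist_force: [-0.2, 0.1, -0.8]
opening: -0.0002
grasp_force: 0.0
```

```bash
python3 go.py "[.2,0,.3]"
```

```text
('time', array(26.6)) ('q', array([ -1.7842, -48.503 , -12.2091, 105.4443,  -4.3773,  89.1787])) ('ee_pos', array([ 0.2338, -0.029 ,  0.3741])) ('tcp_rot', array([159.1515,   4.3829,  87.4247])) ('wrist_force', array([-0.1563,  0.0771, -0.7743])) ('opening', array(-0.0002))
[0.2 0.  0.3] tool d [ 0.0331 -0.0584  0.0546] len 0.0865
```

Now centred on azimuth 0, so I'll keep pulling back.

play_rows(
  steps=[
    [[0, -0.03, 0.004, 0], [0, -0.03, 0.004, 0], [0, -0.03, 0.004, 0], [0, -0.03, 0.004, 0], [0, -0.03, 0.004, 0]],
  ],
)

```text
time: 27.02
ee_pos: [0.1727, -0.0144, 0.376]
tcp_rot: [165.2, 5.0, 87.2]
wrist_force: [0.6, 0.1, 0.7]
opening: 0.0
grasp_force: 0.0
```

```bash
python3 go.py
```

```text
('time', array(27.0167)) ('q', array([  7.4298, -48.5013,  -9.8331, 114.9061,  -7.3837,  98.685 ])) ('ee_pos', array([ 0.1727, -0.0144,  0.376 ])) ('tcp_rot', array([165.227 ,   5.0181,  87.2015])) ('wrist_force', array([0.5546, 0.1389, 0.7225])) ('opening', array(0.))
```

play_rows(
  steps=[
    [[0, -0.03, 0.004, 0], [0, -0.03, 0.004, 0], [0, -0.03, 0.004, 0], [0, -0.03, 0.004, 0], [0, -0.03, 0.004, 0]],
  ],
)

```text
time: 27.43
ee_pos: [0.1112, 0.0181, 0.3753]
tcp_rot: [167.8, 6.0, 86.9]
wrist_force: [0.1, 1.1, -0.1]
opening: 0.0003
grasp_force: 0.0
```

```bash
python3 go.py
```

```text
('time', array(27.4333)) ('q', array([ 43.8182, -48.5243,  -9.0001, 125.3985, -12.9635, 135.7608])) ('ee_pos', array([0.1112, 0.0181, 0.3753])) ('tcp_rot', array([167.7807,   6.0015,  86.9455])) ('wrist_force', array([ 0.0705,  1.0813, -0.1074])) ('opening', array(0.0003))
```

```bash
python3 go.py "[.29,-.14,.37]" "[.19,-.085,.37]"
```

```text
('time', array(27.4333)) ('q', array([ 43.8182, -48.5243,  -9.0001, 125.3985, -12.9635, 135.7608])) ('ee_pos', array([0.1112, 0.0181, 0.3753])) ('tcp_rot', array([167.7807,   6.0015,  86.9455])) ('wrist_force', array([ 0.0705,  1.0813, -0.1074])) ('opening', array(0.0003))
[ 0.29 -0.14  0.37] tool d [-0.147   0.1783  0.0599] len 0.2387
[ 0.19  -0.085  0.37 ] tool d [ 0.0493 -0.0994 -0.0268] len 0.1141
```

play_rows(
  steps=[
    [[-0.008, 0.03, 0.009, 0], [-0.008, 0.03, 0.009, 0], [-0.012, 0.025, 0.008, 0], [-0.015, 0.025, 0.008, 0], [-0.02, 0.02, 0.006, 0]],
  ],
)

```text
time: 27.85
ee_pos: [0.185, -0.0168, 0.3714]
tcp_rot: [168.2, 5.8, 87.2]
wrist_force: [-0.2, 0.6, -0.6]
opening: 0.0001
grasp_force: 0.0
```

play_rows(
  steps=[
    [[-0.02, 0.012, 0.004, 0], [-0.02, 0.012, 0.004, 0], [-0.02, 0.012, 0.004, 0], [-0.02, 0.01, 0.004, 0], [0, 0, 0, 0]],
  ],
)

```text
time: 28.27
ee_pos: [0.2265, -0.0974, 0.3723]
tcp_rot: [168.4, 5.7, 86.6]
wrist_force: [0.2, 0.0, -0.5]
opening: 0.0
grasp_force: 0.0
```

```bash
python3 go.py "[.17,-.085,.37]"
```

```text
('time', array(28.2667)) ('q', array([-21.1852, -39.6815,  -7.4152, 109.4499,  -1.8078,  71.3869])) ('ee_pos', array([ 0.2265, -0.0974,  0.3723])) ('tcp_rot', array([168.3803,   5.7365,  86.6406])) ('wrist_force', array([ 0.1757,  0.0398, -0.5495])) ('opening', array(0.))
[ 0.17  -0.085  0.37 ] tool d [ 0.0093 -0.0562 -0.0101] len 0.0579
```

play_rows(
  steps=[
    [[0.01, -0.022, -0.002, 0], [0.01, -0.022, -0.002, 0], [0.01, -0.022, -0.002, 0], [0.01, -0.022, -0.002, 0], [0.01, -0.022, -0.002, 0]],
  ],
)

```text
time: 28.68
ee_pos: [0.1371, -0.0409, 0.3742]
tcp_rot: [169.9, 5.6, 86.9]
wrist_force: [0.6, -0.5, 0.4]
opening: -0.0003
grasp_force: 0.0
```

```bash
python3 go.py
```

```text
('time', array(28.6833)) ('q', array([ -6.9707, -48.552 ,  -9.1399, 118.908 ,  -4.8251,  85.2146])) ('ee_pos', array([ 0.1371, -0.0409,  0.3742])) ('tcp_rot', array([169.8859,   5.6024,  86.8747])) ('wrist_force', array([ 0.5887, -0.4708,  0.4473])) ('opening', array(-0.0003))
```

play_rows(
  steps=[
    [[0.01, -0.022, 0, 0], [0.01, -0.022, 0, 0], [0.01, -0.022, 0, 0], [0, 0, 0, 0], [0, 0, 0, 0]],
  ],
)

```text
time: 29.1
ee_pos: [0.1125, -0.0111, 0.3807]
tcp_rot: [171.0, 5.8, 87.4]
wrist_force: [0.3, -0.8, -0.0]
opening: 0.0001
grasp_force: 0.0
```

```bash
python3 go.py
```

```text
('time', array(29.1)) ('q', array([ 15.4449, -48.527 ,  -7.7996, 123.9031,  -8.2071, 107.1057])) ('ee_pos', array([ 0.1125, -0.0111,  0.3807])) ('tcp_rot', array([171.0223,   5.769 ,  87.3957])) ('wrist_force', array([ 0.3116, -0.7786, -0.0107])) ('opening', array(0.0001))
```

```bash
python3 go.py "[.25,-.10,.30]" "[.27,-.19,.2]" "[.19,-.133,.2]" "[.11,-.08,.2]"
```

```text
('time', array(29.1)) ('q', array([ 15.4449, -48.527 ,  -7.7996, 123.9031,  -8.2071, 107.1057])) ('ee_pos', array([ 0.1125, -0.0111,  0.3807])) ('tcp_rot', array([171.0223,   5.769 ,  87.3957])) ('wrist_force', array([ 0.3116, -0.7786, -0.0107])) ('opening', array(0.0001))
[ 0.25 -0.1   0.3 ] tool d [-0.074   0.1258  0.1096] len 0.1825
[ 0.27 -0.19  0.2 ] tool d [-0.0785  0.0069  0.1109] len 0.136
[ 0.19  -0.133  0.2  ] tool d [ 0.053  -0.0807 -0.0182] len 0.0982
[ 0.11 -0.08  0.2 ] tool d [ 0.0491 -0.0805 -0.0177] len 0.096
```

play_rows(
  steps=[
    [[-0.015, 0.025, 0.022, 0], [-0.015, 0.025, 0.022, 0], [-0.015, 0.025, 0.022, 0], [-0.015, 0.025, 0.022, 0], [-0.015, 0.025, 0.022, 0]],
  ],
)

```text
time: 29.52
ee_pos: [0.2244, -0.0858, 0.3136]
tcp_rot: [171.1, 5.7, 86.6]
wrist_force: [0.4, 0.6, 1.5]
opening: 0.0001
grasp_force: 0.0
```

play_rows(
  steps=[
    [[-0.016, 0.0015, 0.022, 0], [-0.016, 0.0015, 0.022, 0], [-0.016, 0.0015, 0.022, 0], [-0.016, 0.0015, 0.022, 0], [-0.016, 0.0015, 0.022, 0]],
  ],
)

```text
time: 29.93
ee_pos: [0.242, -0.177, 0.2139]
tcp_rot: [171.1, 5.7, 86.6]
wrist_force: [-0.1, -0.2, 0.1]
opening: 0.0002
grasp_force: 0.0
```

play_rows(
  steps=[
    [[0.016, -0.024, -0.005, 0], [0.016, -0.024, -0.005, 0], [0.016, -0.024, -0.005, 0], [0.016, -0.024, -0.005, 0], [0.016, -0.024, -0.005, 0]],
  ],
)

```text
time: 30.35
ee_pos: [0.1664, -0.1177, 0.2393]
tcp_rot: [174.3, 3.7, 86.9]
wrist_force: [0.5, -0.1, 0.2]
opening: 0.0003
grasp_force: 0.0
```

```bash
python3 go.py "[.11,-.08,.2]"
```

```text
('time', array(30.35)) ('q', array([-35.0801, -48.4972, -26.5679, 105.1515,  -0.1271,  57.8157])) ('ee_pos', array([ 0.1664, -0.1177,  0.2393])) ('tcp_rot', array([174.3231,   3.7112,  86.9126])) ('wrist_force', array([ 0.461 , -0.1161,  0.228 ])) ('opening', array(0.0003))
[ 0.11 -0.08  0.2 ] tool d [ 0.037  -0.0618  0.031 ] len 0.0784
```

Very efficient: the tilt is now about 6.8° and radial. A few more rows of the same pull.

play_rows(
  steps=[
    [[0.015, -0.025, 0.003, 0], [0.015, -0.025, 0.003, 0], [0.015, -0.025, 0.003, 0], [0.015, -0.025, 0.003, 0], [0, 0, 0, 0]],
  ],
)

```text
time: 30.77
ee_pos: [0.1282, -0.094, 0.2546]
tcp_rot: [178.3, 1.1, 87.1]
wrist_force: [0.4, -0.3, -0.7]
opening: -0.0002
grasp_force: 0.0
```

```bash
python3 go.py "[.11,-.08,.2]"
```

```text
('time', array(30.7667)) ('q', array([-36.1716, -48.5248, -24.3453, 112.155 ,  -0.0422,  56.714 ])) ('ee_pos', array([ 0.1282, -0.094 ,  0.2546])) ('tcp_rot', array([178.3305,   1.1461,  87.097 ])) ('wrist_force', array([ 0.3775, -0.3471, -0.6981])) ('opening', array(-0.0002))
[ 0.11 -0.08  0.2 ] tool d [ 0.0141 -0.0204  0.0538] len 0.0592
```

```bash
python3 - <<'E'
from fit import *
t=Cam("top"); t.img=cv2.imread("pics/top0.png")
h=cv2.cvtColor(t.img,cv2.COLOR_BGR2HSV); m=(h[...,2]<70)&~((h[...,1]>150)&(h[...,2]>60))
k=np.zeros(m.shape,bool); k[176:199,425:465]=1; m&=k
n,l,s,_=cv2.connectedComponentsWithStats(m.astype(np.uint8)); i=1+np.argmax(s[1:,4]); m=l==i; print(s[i])
for r in range(177,198): print("".join("#" if x else "." for x in m[r,423:465]))
def mod(p):
    c,s_=np.cos(p[2]),np.sin(p[2]); Q=np.array([[c,s_,0],[-s_,c,0],[0,0,1]])
    o=0
    for b in(box(-.007,.007,-.043,.043,.198,.212),box(-.007,.007,.033,.043,.155,.2),box(-.007,.007,-.043,-.033,.155,.2)): o=np.maximum(o,render(t,b@Q+[p[0],p[1],0]))
    return o
f=lambda p:np.abs(mod(p)-m)[k].sum()
best=min((minimize(f,[.614,-.262,y],method="Nelder-Mead",options=dict(initial_simplex=[[.614,-.262,y],[.62,-.262,y],[.614,-.255,y],[.614,-.262,y+.1]])) for y in(.25,.35,.45)),key=lambda r:r.fun)
print(best.x,np.degrees(best.x[2]),best.fun,m.sum())
E
python3 go.py "[.2,-.12,.33]" "[.613,-.262,.32]"
```

```text
[425 180  36  17 183]
..........................................
..........................................
..........................................
.................................####.....
..............................#######.....
............................##########....
.........................#############....
......................#############.#.....
....................##############........
.................###############..........
..............###############.............
............##############................
.........##############...................
.......##############.....................
.....#############........................
....###########...........................
..###########.............................
..########................................
...####...................................
...##.....................................
..........................................
[ 0.61229945 -0.25890968  0.39407135] 22.57862501231801 75.74901960784314 183
('time', array(30.8167)) ('q', array([-36.1028, -48.5141, -24.3937, 112.0222,  -0.0401,  56.78  ])) ('ee_pos', array([ 0.129 , -0.0943,  0.2542])) ('tcp_rot', array([178.2664,   1.1829,  87.0986])) ('wrist_force', array([ 0.0563, -0.2442, -0.7469])) ('opening', array(-0.0001))
[ 0.2  -0.12  0.33] tool d [-0.0236  0.0745 -0.0731] len 0.107
[ 0.613 -0.262  0.32 ] tool d [-0.1207  0.4191  0.0252] len 0.4368
```

play_rows(
  steps=[
    [[-0.005, 0.018, -0.018, 0], [-0.005, 0.018, -0.018, 0], [-0.005, 0.018, -0.018, 0], [-0.005, 0.018, -0.018, 0], [-0.005, 0.018, -0.01, 0]],
  ],
  gripper=0.07,
  squeeze=60,
)

```text
time: 31.23
ee_pos: [0.217, -0.122, 0.3403]
tcp_rot: [178.2, 1.2, 87.2]
wrist_force: [0.4, -0.1, 0.2]
opening: 0.0604
grasp_force: 0.0
```

play_rows(
  steps=[
    [[-0.01, 0.034, 0.001, 0], [-0.01, 0.034, 0.001, 0], [-0.01, 0.034, 0.001, 0], [-0.01, 0.034, 0.001, 0], [-0.01, 0.034, 0.001, 0]],
  ],
)

```text
time: 31.65
ee_pos: [0.3849, -0.1806, 0.3394]
tcp_rot: [178.3, 1.2, 87.2]
wrist_force: [-0.9, -0.1, 0.3]
opening: 0.0699
grasp_force: 0.0
```

play_rows(
  steps=[
    [[-0.01, 0.034, 0.001, 0], [-0.01, 0.034, 0.001, 0], [-0.01, 0.034, 0.001, 0], [-0.01, 0.034, 0.001, 0], [-0.01, 0.034, 0.001, 0]],
  ],
)

```text
time: 32.07
ee_pos: [0.5522, -0.2391, 0.3401]
tcp_rot: [178.3, 1.2, 87.2]
wrist_force: [0.6, -0.9, 0.8]
opening: 0.0703
grasp_force: 0.0
```

play_rows(
  steps=[
    [[0, 0, 0, -0.11], [0, 0, 0, -0.11], [0, 0, 0, -0.11], [0, 0, 0, -0.11], [0, 0, 0, 0]],
  ],
)

```text
time: 32.48
ee_pos: [0.5508, -0.2385, 0.3401]
tcp_rot: [179.0, 1.8, 112.7]
wrist_force: [0.2, -1.2, 0.2]
opening: 0.07
grasp_force: 0.0
```

```bash
python3 go.py "[.6135,-.261,.29]" "[.6135,-.261,.186]"
```

```text
('time', array(32.4833)) ('q', array([-23.1766,  14.7074,  33.6851, 107.0217,  -0.4964,  44.0686])) ('ee_pos', array([ 0.5508, -0.2385,  0.3401])) ('tcp_rot', array([178.9958,   1.7504, 112.731 ])) ('wrist_force', array([ 0.2067, -1.1813,  0.2004])) ('opening', array(0.07))
[ 0.6135 -0.261   0.29  ] tool d [-0.0435  0.0483  0.0524] len 0.0834
[ 0.6135 -0.261   0.186 ] tool d [ 0.0032 -0.0018  0.1039] len 0.104
```

play_rows(
  steps=[
    [[-0.0145, 0.016, 0.01, 0], [-0.0145, 0.016, 0.01, 0], [-0.0145, 0.016, 0.01, 0], [0, 0, 0.01, 0], [0, 0, 0.01, 0]],
  ],
)

```text
time: 32.9
ee_pos: [0.614, -0.2611, 0.2906]
tcp_rot: [179.0, 1.7, 112.3]
wrist_force: [0.1, 0.5, 0.2]
opening: 0.0701
grasp_force: 0.0
```

play_rows(
  steps=[
    [[0.0006, 0, 0.021, 0], [0.0006, 0, 0.021, 0], [0.0006, 0, 0.021, 0], [0.0006, 0, 0.021, 0], [0, 0, 0.015, 0]],
  ],
)

```text
time: 33.32
ee_pos: [0.6143, -0.2603, 0.1918]
tcp_rot: [179.0, 1.7, 112.2]
wrist_force: [-0.1, 0.1, -0.1]
opening: 0.0702
grasp_force: 0.0
```

```bash
python3 go.py "[.6135,-.261,.186]"
```

```text
('time', array(33.3167)) ('q', array([-22.7506,  19.0101,  22.0621,  91.1588,  -0.5074,  44.9797])) ('ee_pos', array([ 0.6143, -0.2603,  0.1918])) ('tcp_rot', array([179.0203,   1.6976, 112.2468])) ('wrist_force', array([-0.146 ,  0.0743, -0.0863])) ('opening', array(0.0702))
[ 0.6135 -0.261   0.186 ] tool d [-0.0001 -0.0011  0.0058] len 0.0059
```

Close on the bar. The actual opening and force will show whether it is held.

play_rows(
  steps=[
    [[0, 0, 0.004, 0], [0, 0, 0, 0], [0, 0, 0, 0], [0, 0, 0, 0], [0, 0, 0, 0]],
  ],
  gripper=0,
)

```text
time: 33.73
ee_pos: [0.6158, -0.2594, 0.1924]
tcp_rot: [178.9, 1.9, 112.5]
wrist_force: [0.3, -0.5, -1.6]
opening: 0.0127
grasp_force: 59.8
```

play_rows(
  steps=[
    [[0, 0, 0, 0], [0, 0, 0, 0], [0, 0, 0, 0], [0, 0, -0.003, 0], [0, 0, -0.003, 0]],
  ],
)

```text
time: 34.15
ee_pos: [0.6148, -0.2585, 0.1961]
tcp_rot: [179.0, 1.7, 112.6]
wrist_force: [0.6, -0.5, -5.3]
opening: 0.0123
grasp_force: 59.2
```

play_rows(
  steps=[
    [[0, 0, -0.006, 0], [0, 0, -0.006, 0], [0, 0, -0.006, 0], [0, 0, -0.006, 0], [0, 0, 0, 0]],
  ],
)

```text
time: 34.57
ee_pos: [0.6149, -0.2583, 0.2225]
tcp_rot: [178.9, 1.9, 112.6]
wrist_force: [0.6, 0.6, -4.3]
opening: 0.0128
grasp_force: 59.2
```

```bash
python3 go.py "[.4435,-.2825,.24]"
```

```text
('time', array(34.5667)) ('q', array([-22.5682,  19.4541,  26.0438,  94.4852,  -0.512 ,  44.8359])) ('ee_pos', array([ 0.6149, -0.2583,  0.2225])) ('tcp_rot', array([178.8786,   1.8531, 112.5684])) ('wrist_force', array([ 0.5923,  0.6102, -4.2599])) ('opening', array(0.0128))
[ 0.4435 -0.2825  0.24  ] tool d [ 0.0428 -0.1671 -0.0222] len 0.1739
```

play_rows(
  steps=[
    [[0.002, -0.008, -0.008, 0], [0.005, -0.02, -0.008, 0], [0.006, -0.025, -0.004, 0], [0.006, -0.025, 0, 0], [0.006, -0.025, 0, 0]],
  ],
)

```text
time: 34.98
ee_pos: [0.5077, -0.2743, 0.2385]
tcp_rot: [179.0, 1.8, 112.6]
wrist_force: [-0.1, 0.5, -5.2]
opening: 0.0126
grasp_force: 59.2
```

play_rows(
  steps=[
    [[0.006, -0.025, 0, 0], [0.005, -0.02, 0, 0], [0.004, -0.012, 0, 0], [0, -0.004, 0, 0], [0, 0, 0, 0]],
  ],
)

```text
time: 35.4
ee_pos: [0.4463, -0.2842, 0.2372]
tcp_rot: [178.9, 1.8, 112.5]
wrist_force: [1.1, -0.1, -5.0]
opening: 0.0127
grasp_force: 59.2
```

```bash
python3 go.py "[.4445,-.281,.16]"  "[.4445,-.281,.136]"
```

```text
('time', array(35.4)) ('q', array([-32.3915,   0.0564,   5.6111,  93.4495,  -0.1759,  35.0853])) ('ee_pos', array([ 0.4463, -0.2842,  0.2372])) ('tcp_rot', array([178.9334,   1.8237, 112.5031])) ('wrist_force', array([ 1.1254, -0.0843, -5.0318])) ('opening', array(0.0127))
[ 0.4445 -0.281   0.16  ] tool d [ 0.006  -0.0019  0.0771] len 0.0773
[ 0.4445 -0.281   0.136 ] tool d [ 0.0008 -0.0004  0.024 ] len 0.024
```

play_rows(
  steps=[
    [[0.0015, -0.0005, 0.015, 0], [0.0015, -0.0005, 0.018, 0], [0.0015, -0.0005, 0.018, 0], [0.0015, -0.0005, 0.016, 0], [0, 0, 0.01, 0]],
  ],
)

```text
time: 35.82
ee_pos: [0.4454, -0.2801, 0.1573]
tcp_rot: [179.0, 1.7, 112.6]
wrist_force: [-0.4, 0.5, -5.9]
opening: 0.0127
grasp_force: 59.2
```

play_rows(
  steps=[
    [[0, 0, 0.005, 0], [0, 0, 0.004, 0], [0, 0, 0.004, 0], [0, 0, 0.003, 0], [0, 0, 0, 0]],
  ],
)

```text
time: 36.23
ee_pos: [0.4458, -0.2812, 0.1432]
tcp_rot: [179.0, 1.8, 112.6]
wrist_force: [0.4, 0.1, -4.8]
opening: 0.0123
grasp_force: 59.2
```

play_rows(
  steps=[
    [[0, 0, 0.0015, 0], [0, 0, 0.0015, 0], [0, 0, 0.0015, 0], [0, 0, 0, 0], [0, 0, 0, 0]],
  ],
)

```text
time: 36.65
ee_pos: [0.4458, -0.2812, 0.1388]
tcp_rot: [179.0, 1.8, 112.6]
wrist_force: [-0.1, 0.3, -5.9]
opening: 0.0121
grasp_force: 59.1
```

play_rows(
  steps=[
    [[0, 0, 0.001, 0], [0, 0, 0.001, 0], [0, 0, 0, 0], [0, 0, 0, 0], [0, 0, 0, 0]],
  ],
)

```text
time: 37.07
ee_pos: [0.4459, -0.2813, 0.1368]
tcp_rot: [179.0, 1.8, 112.6]
wrist_force: [-0.1, 0.5, -6.0]
opening: 0.0128
grasp_force: 59.2
```

play_rows(
  steps=[
    [[0, 0, 0.001, 0], [0, 0, 0.001, 0], [0, 0, 0, 0], [0, 0, 0, 0], [0, 0, 0, 0]],
  ],
)

```text
time: 37.48
ee_pos: [0.4466, -0.2813, 0.1364]
tcp_rot: [178.9, 1.9, 112.6]
wrist_force: [-1.1, 2.6, 5.8]
opening: 0.0129
grasp_force: 60.7
```

play_rows(
  steps=[
    [[0, 0, 0.001, 0], [0, 0, 0.001, 0], [0, 0, 0, 0], [0, 0, 0, 0], [0, 0, 0, 0]],
  ],
)

```text
time: 37.9
ee_pos: [0.4469, -0.2814, 0.1364]
tcp_rot: [178.8, 2.0, 112.6]
wrist_force: [-3.5, 6.5, 17.6]
opening: 0.0129
grasp_force: 62.6
```

Grounded. I'll ease off, release and retreat upward.

play_rows(
  steps=[
    [[0, 0, -0.0015, 0], [0, 0, 0, 0], [0, 0, 0, 0], [0, 0, 0, 0], [0, 0, 0, 0]],
  ],
)

```text
time: 38.32
ee_pos: [0.4467, -0.2813, 0.1364]
tcp_rot: [178.8, 1.9, 112.6]
wrist_force: [-0.6, 3.9, 11.4]
opening: 0.0126
grasp_force: 61.5
```

play_rows(
  steps=[
    [[0, 0, 0, 0], [0, 0, 0, 0], [0, 0, 0, 0], [0, 0, 0, 0], [0, 0, 0, 0]],
  ],
  gripper=0.06,
)

```text
time: 38.73
ee_pos: [0.4459, -0.2814, 0.1341]
tcp_rot: [179.0, 1.8, 112.6]
wrist_force: [1.1, 0.1, 0.4]
opening: 0.0601
grasp_force: 0.0
```

play_rows(
  steps=[
    [[0, 0, -0.01, 0], [0, 0, -0.02, 0], [0, 0, -0.03, 0], [0, 0, -0.03, 0], [0, 0, -0.03, 0]],
  ],
)

```text
time: 39.15
ee_pos: [0.4422, -0.2785, 0.2562]
tcp_rot: [179.0, 1.8, 112.6]
wrist_force: [0.7, -0.8, -0.3]
opening: 0.0599
grasp_force: 0.0
```

play_rows(
  steps=[
    [[0.03, -0.02, 0, 0], [0.03, -0.02, 0, 0], [0.03, -0.02, 0, 0], [0.03, -0.02, 0, 0], [0.03, -0.02, 0, 0]],
  ],
)

```text
time: 39.57
ee_pos: [0.2913, -0.1778, 0.2482]
tcp_rot: [178.9, 1.8, 112.6]
wrist_force: [-1.2, 0.2, 0.5]
opening: 0.0601
grasp_force: 0.0
```

```bash
python3 go.py; python3 - <<'E'
from fit import *
t=Cam("top"); s=Cam("side")
u0,v0=t.proj([[.4435,-.283,.099]])[0].astype(int); u1,v1=s.proj([[.4435,-.283,.099]])[0].astype(int)
a=(t,masks(t,(u0-30,u0+35,v0-30,v0+35),"red"));b=(s,masks(s,(u1-45,u1+45,v1-45,v1+45),"red"))
lid=cyl(.047,.095,.099)
for d in([a],[b]): print("pail",fit(lid,[.4435,-.283,0],d),[m.sum() for _,m in d])
from ang import orange
m2=orange(s); print("orange top row",[v for v in range(195,220) if m2[v,310:375].sum()>3][:2])
m=orange(t); print("u",[u for u in range(363,385) if m[160:205,u].sum()>2])
# bystanders: change against first picture
for n,c,k in(("top",t,"top0"),("side",s,"side0")):
    d=cv2.absdiff(c.img,cv2.imread(f"pics/{k}.png")).max(2)
    for nm,p in(("tape",(.39,.09,.048)),("cups",None),("bag",None)): pass
    pts={"top":{"tape":(308,276),"cups":(350,138),"bag":(190,206),"blue":(266,192),"white":(310,192)},"side":{"tape":(233,236),"cups":(400,245),"bag":(296,135)}}[n]
    for nm,(u,v) in pts.items(): print(n,nm,int((d[v-18:v+18,u-18:u+18]>40).sum()))
E
```

```text
('time', array(39.5667)) ('q', array([-31.2271, -24.8055, -13.6355,  99.0977,  -0.2083,  36.1908])) ('ee_pos', array([ 0.2913, -0.1778,  0.2482])) ('tcp_rot', array([178.944 ,   1.7953, 112.5619])) ('wrist_force', array([-1.1809,  0.192 ,  0.4586])) ('opening', array(0.0601))
pail (array([ 0.44571496, -0.284373  ,  0.02423079]), np.float64(81.39607843137254)) [np.float64(841.0)]
pail (array([ 0.44697726, -0.28332145, -0.01162231]), np.float64(116.72941176470587)) [np.float64(2080.0)]
orange top row [213, 214]
u [367, 368, 369, 370, 371, 372, 373, 374, 375, 376, 377, 378]
top tape 0
top cups 0
top bag 0
top blue 135
top white 0
side tape 0
side cups 0
side bag 50
```

```bash
python3 -c "
from workcell import bot
print(bot.job_done())"
```

```text
the job is handed in; nothing more can be done
None
```

I handed the job in at about 40 s of the 61 s allowed: blue cap pressed shut, orange cap standing up at about 1.65 rad (roughly 5° past vertical), and the pail upright on the mat about 3 mm from its centre; the white canister, tape roll and cups show no change, nor does the bag roll from above, though the side view picked up a small pixel difference near the bag roll that I did not look into.

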